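# Pack the safe drawer for the night

### The arm

A 7-joint arm with a two-finger parallel gripper is mounted at the origin on the work surface. World frame = base frame: x ahead of the robot, y to its left, z up, the work surface at z = 0. Lengths are in m, angles in rad, forces in N, time in s.
With the tool pointing down it reaches from about 0.35 to 0.9 m from the base axis. Payload 19.9 kg.
Tool frame: the origin (TCP) lies between the finger pads; the fingertips stand 25 mm ahead of it and the grasp point (between the pads) lies 6 mm ahead of it; z points along the fingers, y is the line along which they close (so a half turn about z gives the same grasp; the last joint's range is limited). The gripper opens to 85 mm and grips with 20 to 120 N. Pads are 22 mm wide; open, the fingers measure 114 mm over their backs; the gripper's body (76 mm by 85 mm) begins 54 mm behind the grasp point. The pads swing forward as they close: fully open they stand 13 mm farther back than shut.
Start: joints at [1.119, 0.417, -0.01, 1.614, 0.005, 1.111, -0.053], TCP at [0.25, -0.573, 0.256] pointing down, gripper open.
Joint ranges: [-2.81, 2.81], [-0.39, 2.02], [-1.27, 1.25], [0.06, 2.57], [-1.19, 4.33], [0.19, 2], [-2.82, 2.82]. Speed limits (rad/s): [1.89, 1.89, 2.39, 2.39, 3.01, 3.01, 3.01].

### API

Orientations are given as a rotation vector (axis times angle).
In Python, from cell import * gives the robot as it stands.
- The arm moves only by the shell command python3 -m jog 'ROWS' [FORCE]. ROWS is JSON, a list of rows, each an object with "xyz": the shift along the tool's x, y, z in cm, a list of three; "rot": the turn, a rotation vector about the tool's x, y, z in rad, a list of three; "hand": the opening in per cent of the stroke, from 0 (shut) to 100 (fully open). In form: [{"xyz": [dx, dy, dz], "rot": [wx, wy, wz], "hand": hand}, ...]. A call has 1 to 5 rows; each row shifts and turns the commanded pose from where the row before left it, along the tool's axes as they then stand; what a row does not reach is not made up. A row lasts 1/8 s, in which the tool goes at most 62.5 mm and 10.7 degrees, less where a joint would pass 70% of its speed; a pose out of reach is approached as far as the arm can. A call is refused whole if a number of a shift passes 6.25 or a number of a turn 0.188, either way. A call with a gripper value outside its range is refused whole. The fingers move at their own pace and stop on an object; FORCE is the grip in N (left out, the last holds). Time passes only in rows, so rows that do not move let the fingers close. It gives the time, the measured TCP pose, the force, the opening and the grip force at its end, in the units of the state.
- sense(): the state, without advancing time (a new reading comes with each control period).
- camera(name): name is "side" or "top" or "wrist"; returns (picture, depth): 480x640x3 uint8, blue, green, red; 480x640 float32, m along the optical axis (not along the pixel's ray), 0 where there is no reading.
- calibration(name): a dict with "fovy" (degrees; the focal length in pixels is half the picture's height over the tangent of half this angle, whatever the lens; pixels are square), "cx", "cy" (the principal point, pixels), "eye" and "orientation" of the camera in the world; the wrist camera has in their place "T_tool_cam" (4x4, takes a point from camera to tool coordinates, whose origin is the TCP and whose axes are the flange's). Camera axes: x right, y down, z forward; pixel columns grow to the right and rows downward; lengths in m; the calibration is good to about 2 mm. A picture is of the moment at which its call begins: read the wrist's pose just before it. calibration takes no time and is no camera call.
- close_job(): hands the job in; it is judged then, once.
The state is a dict: "time_s": time; "q": joint angles; "dq": joint speeds; "joint_torque": joint torques, N m; "ee_pos": TCP position; "ee_rot": TCP orientation; "wrist_force": force on the tool from outside, world axes, zero at the start; "ft_torque": the same for the moment, N m; "finger_gap": finger opening in m; "grasp_force": force on a finger pad.
Only numpy, scipy, OpenCV 4.12 (cv2) and the standard library are available. Lean on these libraries where they do the work, as an engineer would, in place of code of your own. Each camera call takes 0.05 s, during which the arm holds its last target. There are 200 camera calls.

### The job

Put the things away in the open safe drawer: lay the harmonica and the closed cufflink case side by side, flat on the drawer's bottom, then lower the lift-in tray over them so that its flange rests level on the drawer's rim all round. After that lay the padlock and the touchstone flat in the tray, one on each side of its handle. Set each thing down rather than dropping it, and leave the pocket scale, the loupe and the acid vial where they are.

Things in the scene. Friction and masses are not known exactly. Their poses are not given: they have to be found in the camera images.
- drawer: Grey steel safe drawer, open on top, fixed to the bench left or right of the work. Outside 214 (x) x 144 (y) x 62 mm high, walls and floor 4 mm: inside 206 x 136 x 58 mm deep, its bottom at z 4 mm, its rim at z 62 mm. A wire pull stands out 20 mm at its -x end, below the rim. Origin: centre of its underside; x along its length, z up.
- tray_grip (a point): Loose black tray, 0.17-0.29 kg. Point: centre of its handle bar (10 x 86 along y x 12 mm high), over the tray's middle, 46 mm above its underside. Flange 221 (x) x 151 mm, its underside 26 mm below the point; tub 20 mm deep, tapered, 5 mm play in the drawer, fits either way round. A thin wall at x 0 parts two bays, 92 (x) x 116 mm, middles at x +-47 mm, floor 43 mm below the point.
- harmonica_c (a point): Chrome ten-hole harmonica lying flat, loose: 102 mm long (x) x 27 mm wide (y) x 20 mm high, 0.09 to 0.16 kg. Point: its centre, 10 mm above what it lies on.
- case_c (a point): Closed cufflink clam case, black foot and clear lid with a gold-plated pair inside, loose: 62 mm (x) x 50 mm (y) x 34 mm high, 0.08 to 0.14 kg; clasp on the -x side, hinge on the +x side. Point: its centre, 17 mm above what it stands on.
- padlock_c (a point): Brass padlock lying flat, loose, 0.14 to 0.25 kg: body 34 mm (x) x 40 mm (y) x 18 mm high, with a 7 mm thick steel shackle standing out of its +x end to 45 mm from this point, so that the whole is 63 mm long with its middle at x = +14 mm. Point: centre of the body, 9 mm above what it lies on.
- touchstone_c (a point): Touchstone, a plain dark grey stone block with gold streaks on its top, loose: 60 mm (x) x 40 mm (y) x 14 mm high, 0.07 to 0.13 kg. Point: its centre, 7 mm above what it lies on.
- scale: Bystander: black pocket scale with a steel pan, loose, 75 (x) x 120 (y) x 20 mm high, beyond the work. Origin: centre of its underside.
- loupe: Bystander: dark steel eye loupe, loose, a 38 mm wide cup 30 mm high, standing among the small things. Origin: centre of its underside.
- vial: Bystander: amber glass acid vial, loose, 26 mm across and 62 mm high, upright on the far side of the work. Origin: centre of its underside.

How it is judged:
On the way, in this order (a step that is already met when the one before it is completed fails the run):
1. the harmonica and the cufflink case lie flat on the drawer's bottom, let go (x of harmonica_c in the frame of drawer between -0.095 and 0.095 m and y of harmonica_c in the frame of drawer between -0.06 and 0.06 m and z of harmonica_c in the frame of drawer between 0.01 and 0.018 m and angle between each of harmonica_c, case_c's own z axis and vertical below 0.12 rad and x of case_c in the frame of drawer between -0.095 and 0.095 m and y of case_c in the frame of drawer between -0.06 and 0.06 m and z of case_c in the frame of drawer between 0.017 and 0.025 m and contact force between the fingers and harmonica below 0.1 N and contact force between the fingers and case below 0.1 N and linear speed of each of harmonica, case below 0.02 m/s), for 0.2 s.
2. the tray hangs level on the drawer's rim over them, let go (x of harmonica_c in the frame of drawer between -0.095 and 0.095 m and y of harmonica_c in the frame of drawer between -0.06 and 0.06 m and z of harmonica_c in the frame of drawer between 0.01 and 0.018 m and angle between each of harmonica_c, case_c's own z axis and vertical below 0.12 rad and x of case_c in the frame of drawer between -0.095 and 0.095 m and y of case_c in the frame of drawer between -0.06 and 0.06 m and z of case_c in the frame of drawer between 0.017 and 0.025 m and x of tray_grip in the frame of drawer between -0.01 and 0.01 m and y of tray_grip in the frame of drawer between -0.01 and 0.01 m and z of tray_grip in the frame of drawer between 0.085 and 0.091 m and angle between the x axis of tray_grip and the x axis of drawer, either way round below 0.12 rad and angle between tray_grip's own z axis and vertical below 0.03 rad and contact force between the fingers and tray below 0.1 N and linear speed of tray below 0.02 m/s), for 0.2 s.
3. the padlock and the touchstone lie flat in the tray, one each side of the handle, let go (x of harmonica_c in the frame of drawer between -0.095 and 0.095 m and y of harmonica_c in the frame of drawer between -0.06 and 0.06 m and z of harmonica_c in the frame of drawer between 0.01 and 0.018 m and angle between each of harmonica_c, case_c, padlock_c, touchstone_c's own z axis and vertical below 0.12 rad and x of case_c in the frame of drawer between -0.095 and 0.095 m and y of case_c in the frame of drawer between -0.06 and 0.06 m and z of case_c in the frame of drawer between 0.017 and 0.025 m and x of tray_grip in the frame of drawer between -0.01 and 0.01 m and y of tray_grip in the frame of drawer between -0.01 and 0.01 m and z of tray_grip in the frame of drawer between 0.085 and 0.091 m and angle between the x axis of tray_grip and the x axis of drawer, either way round below 0.12 rad and angle between tray_grip's own z axis and vertical below 0.03 rad and y of padlock_c in the frame of tray_grip between -0.055 and 0.055 m and z of padlock_c in the frame of tray_grip between -0.038 and -0.03 m and y of touchstone_c in the frame of tray_grip between -0.055 and 0.055 m and z of touchstone_c in the frame of tray_grip between -0.04 and -0.032 m and ((x of padlock_c in the frame of tray_grip between 0.012 and 0.09 m and x of touchstone_c in the frame of tray_grip between -0.09 and -0.012 m) or (x of padlock_c in the frame of tray_grip between -0.09 and -0.012 m and x of touchstone_c in the frame of tray_grip between 0.012 and 0.09 m)) and contact force between the fingers and padlock below 0.1 N and contact force between the fingers and touchstone below 0.1 N), for 0.2 s.
At the end, for the whole second after the job is handed in: Harmonica and case flat on the drawer's bottom (height within 4 mm); tray hung on the rim (centred within 10 mm, height within 3 mm, tilt under 1.7 and turn under 7 degrees); padlock and touchstone flat on its floor (within 4 mm), one each side of the handle; all let go, at rest (all of step 3 and contact force between the fingers and harmonica below 0.1 N and contact force between the fingers and case below 0.1 N and contact force between the fingers and tray below 0.1 N and linear speed of each of harmonica, case, tray, padlock, touchstone below 0.02 m/s).
It fails at once if a thing is dropped or flung (faster than 0.7 m/s out of the fingers, a fall of about 25 mm) ((linear speed of harmonica above 0.7 m/s and contact force between the fingers and harmonica below 0.05 N) or (linear speed of case above 0.7 m/s and contact force between the fingers and case below 0.05 N) or (linear speed of tray above 0.7 m/s and contact force between the fingers and tray below 0.05 N) or (linear speed of padlock above 0.7 m/s and contact force between the fingers and padlock below 0.05 N) or (linear speed of touchstone above 0.7 m/s and contact force between the fingers and touchstone below 0.05 N)).
It fails at once if the scale, the loupe or the vial is shifted more than 20 mm or knocked over (distance of any of scale, loupe, vial from where it was at the start of the episode above 0.02 m or angle between any of scale, loupe, vial's own z axis and vertical above 0.5 rad).
It also fails if it takes over 128 s, if anything falls off the work surface, if the arm or the gripper's body presses on something with over 40 N, if the wrist force passes 120 N, or if a joint passes its speed limit or range.

## Working session

There is one attempt and no reset: what is moved stays moved. The work goes in short steps, Python scripts to look and compute and a shell command to move; the robot and the scene stay as the last step left them, time stands still between calls to the robot, and variables do not carry over. Pictures are saved under pics/ and viewed, at most 14 in all, crops included, and the job is handed in when it is done.

```bash
ls; mkdir -p pics
python3 - <<'E'
from cell import *
import cv2,json
s=sense();print(s)
for n in("top","side","wrist"):
    c=calibration(n);print(n,c)
    im,d=camera(n);cv2.imwrite(f"pics/{n}0.png",im)
    import numpy as np;np.save(f"pics/{n}0d.npy",d);print(d.min(),d.max())
E
```

```text
pics
{'time_s': 0.0, 'q': array([ 1.11849495,  0.41798283, -0.01032758,  1.61422623,  0.0046981 ,
        1.11072782, -0.05298267]), 'dq': array([-9.86090405e-05,  1.20077805e-03, -1.63613206e-03, -6.80882580e-04,
       -6.97317696e-04,  1.92289338e-03,  1.71339607e-03]), 'joint_torque': array([-1.20367993e-03, -8.64456296e+01,  6.78184256e-01, -4.34905565e+01,
        1.90058223e-02,  7.43854529e-03, -7.35161257e-05]), 'ee_pos': array([ 0.24945383, -0.57267599,  0.25563274]), 'ee_rot': array([-3.07429334e+00, -6.40570822e-01,  5.52072587e-04]), 'wrist_force': array([ 0.07584568,  0.23285386, -0.57895991]), 'ft_torque': array([-0.00291337, -0.00905124,  0.01190476]), 'grasp_force': 0.0, 'finger_gap': 0.08519807791320792}
top {'fovy': 48.99168141655775, 'cx': 325.8769121864408, 'cy': 242.86035457749173, 'eye': array([ 0.54193408, -0.00373127,  0.95849708]), 'orientation': array([-2.14960257,  2.16929351, -0.11496263])}
0.0 1.8347205
side {'fovy': 46.270552939481696, 'cx': 315.0085454738622, 'cy': 250.64885608773307, 'eye': array([0.45125262, 0.6942867 , 0.70538319]), 'orientation': array([-0.31548653,  2.76412626, -1.20148309])}
0.0 3.2676997
wrist {'fovy': 58.31193736736413, 'cx': 324.30654062535706, 'cy': 240.36844832656865, 'T_tool_cam': array([[-2.16539600e-04, -9.54018475e-01, -2.99747730e-01,
         7.59868960e-02],
       [ 9.99997863e-01, -8.22833976e-04,  1.89646032e-03,
        -5.50629568e-04],
       [-2.05590080e-03, -2.99746679e-01,  9.54016615e-01,
        -1.16396850e-01],
       [ 0.00000000e+00,  0.00000000e+00,  0.00000000e+00,
         1.00000000e+00]])}
0.0 0.47434086
```

View pics/top0.png

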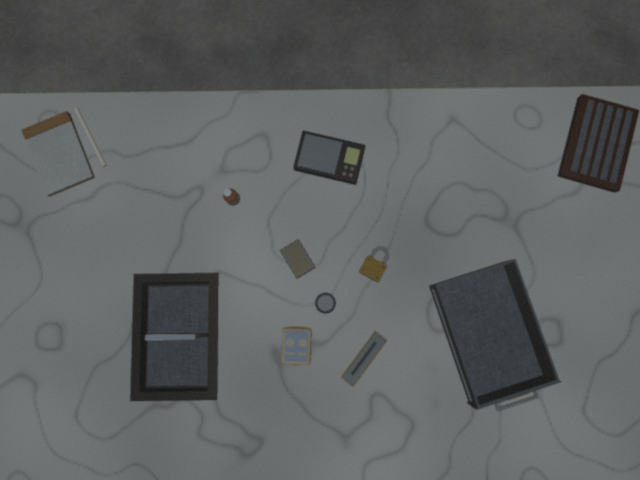

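View pics/side0.png

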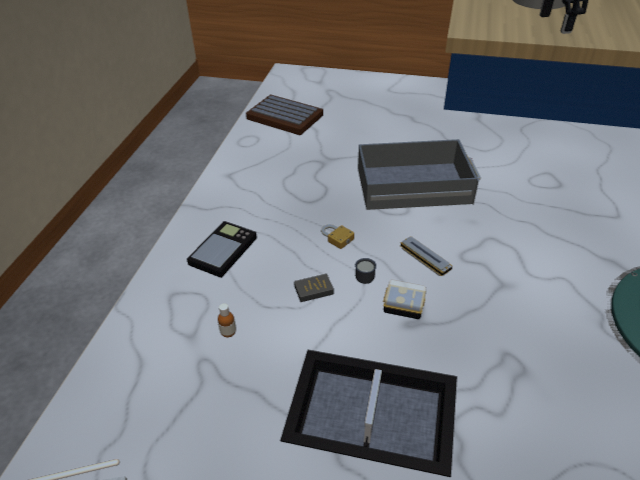

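The top view shows the tray at (175,337), its handle along the columns, and the case at (296,345). The harmonica is at (364,358), the padlock at (374,265), the touchstone at (297,258), the loupe at (325,302) and the drawer at (495,333), turned with its pull at the lower right. The side view agrees: drawer (417,175), tray (370,410), case (405,299), harmonica (426,255), touchstone (314,288), padlock (338,236).

```bash
cat > h.py <<'E'
from cell import *
import numpy as np, cv2
from scipy.spatial.transform import Rotation as R
def cam(name,s=None):
    c=calibration(name);f=240/np.tan(np.radians(c["fovy"])/2)
    if "eye" in c: Rm,t=R.from_rotvec(c["orientation"]).as_matrix(),np.array(c["eye"])
    else:
        s=s or sense();T=np.eye(4);T[:3,:3]=R.from_rotvec(s["ee_rot"]).as_matrix();T[:3,3]=s["ee_pos"]
        T=T@c["T_tool_cam"];Rm,t=T[:3,:3],T[:3,3]
    return f,c["cx"],c["cy"],Rm,t
def cloud(d,C):
    f,cx,cy,Rm,t=C;v,u=np.mgrid[:480,:640]
    P=np.stack([(u-cx)/f*d,(v-cy)/f*d,d],-1)@Rm.T+t
    P[d==0]=np.nan;return P
def at_z(u,v,z,C):
    f,cx,cy,Rm,t=C;r=Rm@np.array([(u-cx)/f,(v-cy)/f,1]);return t+r*(z-t[2])/r[2]
def proj(p,C):
    f,cx,cy,Rm,t=C;q=Rm.T@(np.array(p)-t);return q[0]/q[2]*f+cx,q[1]/q[2]*f+cy
E
python3 - <<'E'
from h import *
boxes=dict(case=(270,315,322,375),harm=(335,322,395,395),pad=(352,240,395,290),stone=(272,230,322,285),loupe=(308,285,342,318),vial=(212,180,245,210),scale=(285,120,375,195),drawer=(415,245,575,425),tray=(115,255,235,415))
sb=dict(case=(375,275,435,325),harm=(390,228,460,280),pad=(312,217,362,254),stone=(285,265,342,308),loupe=(348,252,382,288))
for n in("top","side"):
    C=cam(n);P=cloud(np.load(f"pics/{n}0d.npy"),C)
    tab=P[200:240,100:200] if n=="top" else P[200:220,520:600]
    print(n,"table z",np.nanmedian(tab[...,2]))
    for k,(a,b,c,e) in (boxes if n=="top" else sb).items():
        Q=P[b:e,a:c].reshape(-1,3);Q=Q[np.isfinite(Q[:,2])]
        h=Q[Q[:,2]>.006]
        if len(h)<10: print(k,len(h));continue
        z=np.percentile(h[:,2],[50,95])
        zt=z[1] if k!="pad" else .009
        top=h[h[:,2]>zt-.004] if k!='pad' else h
        m=cv2.minAreaRect((top[:,:2]*1000).astype(np.float32))
        print(k,np.round(z*1000,1),"rect",np.round(m[0],1),np.round(m[1],1),round(m[2],1))
E
python3 - <<'E'
import cv2
a=cv2.imread("pics/top0.png")
cv2.imwrite("pics/c1.png",cv2.resize(a[225:425,265:415],None,fx=3,fy=3,interpolation=cv2.INTER_CUBIC)[:600]*1)
E
```

```text
top table z 0.00023904458826506936
case [33.7 36.8] rect [469.   56.9] [49.  60.4] 87.2
harm [19.5 22.7] rect [444.5 -60. ] [23.5 96.1] 52.4
pad [17.4 20.7] rect [615.6 -86.9] [40.  62.6] 60.8
stone [14.2 17. ] rect [622.9  55.3] [59.4 39.4] 30.5
loupe [27.2 31.6] rect [543.7   5. ] [35.1 34.9] 89.6
vial [40.2 63.6] rect [735.  173.4] [12.4 12.2] 44.6
scale [19.2 22.4] rect [808.7  -3.7] [118.1  75. ] 76.5
drawer [34.3 62.9] rect [ 490.1 -282.5] [218.  148.9] 17.2
tray [22.6 50.1] rect [487.8 270.2] [10.2 85. ] 0.3
side table z -0.000555504342966695
case [32.5 35.1] rect [465.8  58.4] [50.5 59.6] 87.1
harm [18.4 21.1] rect [442.7 -60. ] [26.  96.8] 52.9
pad [16.  19.4] rect [611.2 -85. ] [43.3 62.8] 61.7
stone [13.4 15.5] rect [619.9  55.9] [60.  42.9] 30.2
loupe [25.3 30. ] rect [540.3   7. ] [36.  37.3] 8.1
```

View pics/c1.png

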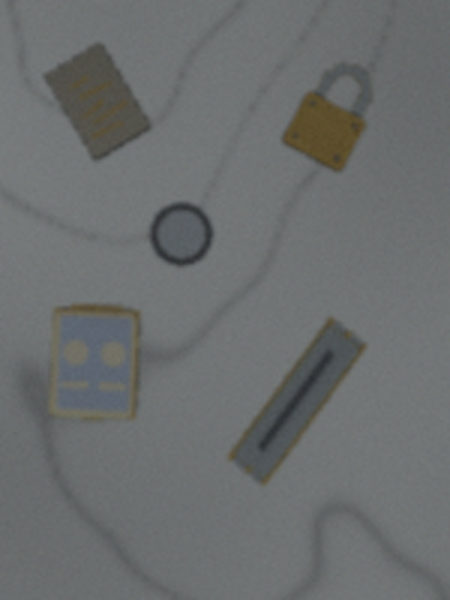

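The crop shows the stone, padlock (shackle to the upper right), loupe, case and harmonica upright and clear of each other. The two views agree to about 3 mm, and the heights match the text. Next I fit the drawer and tray from both views and write a move planner.

```bash
cat >> h.py <<'E'
def plan(x,y,z,ydeg,n=0):
    """tool down at x,y,z (m, world), tool y along ydeg (mod 180). prints rotation + shift in the turned and unturned tool frame"""
    s=sense();Rm=R.from_rotvec(s["ee_rot"]).as_matrix()
    best=None
    for k in(0,180):
        a=np.radians(ydeg+k);ty=np.array([np.cos(a),np.sin(a),0]);tz=np.array([0,0,-1.]);T=np.stack([np.cross(ty,tz),ty,tz],1)
        w=R.from_matrix(Rm.T@T).as_rotvec();q7=s["q"][6]+w[2]
        print("opt",k,"rot",np.round(w,3),"q7~",round(q7,2),"shift(now)cm",np.round(Rm.T@(np.array([x,y,z])-s["ee_pos"])*100,2),"shift(turned)cm",np.round(T.T@(np.array([x,y,z])-s["ee_pos"])*100,2))
    print("at",np.round(s["ee_pos"],4),"q",np.round(s["q"],2),"t",round(s["time_s"],2),"gap",round(s["finger_gap"],4),"F",np.round(s["wrist_force"],1))
E
python3 - <<'E'
from h import *
for n,bd,bt in(("top",(415,245,575,425),(115,255,235,415)),("side",(345,130,490,215),(270,340,470,480))):
    C=cam(n);P=cloud(np.load(f"pics/{n}0d.npy"),C)
    for k,b,lo,hi in(("drawer",bd,.056,.07),("flange",bt,.017,.027),("handle",bt,.045,.06)):
        Q=P[b[1]:b[3],b[0]:b[2]].reshape(-1,3);Q=Q[(Q[:,2]>lo)&(Q[:,2]<hi)]
        m=cv2.minAreaRect((Q[:,:2]*1000).astype(np.float32));print(n,k,len(Q),np.round(np.median(Q[:,2])*1000,1),np.round(m[0],1),np.round(m[1],1),round(m[2],1))
plan(.467,.0575,.12,87)
plan(.4436,-.06,.12,52.6)
E
```

```text
top drawer 1495 61.4 [ 489.8 -282.6] [218.6 148.9] 17.2
top flange 3732 23.0 [487.8 271. ] [221.3 152.4] 0.3
top handle 306 51.9 [487.8 270.2] [10.2 85. ] 0.3
side drawer 956 60.0 [ 486.5 -281.6] [218.9 152.9] 17.2
side flange 5689 22.7 [484.9 270.4] [221.5 155.3] 0.3
side handle 442 51.6 [484.9 271.7] [10.1 85.8] 0.2
opt 0 rot [-0.000e+00 -1.000e-03 -2.678e+00] q7~ -2.73 shift(now)cm [ 45.11 -49.08  13.62] shift(turned)cm [-18.42  64.08  13.58]
opt 180 rot [-0.001  0.     0.463] q7~ 0.41 shift(now)cm [ 45.11 -49.08  13.62] shift(turned)cm [ 18.42 -64.08  13.58]
at [ 0.2495 -0.5728  0.2558] q [ 1.12  0.42 -0.01  1.61  0.    1.11 -0.05] t 0.15 gap 0.0852 F [ 0.9  0.4 -0.7]
opt 0 rot [-1.000e-03 -1.000e-03 -2.078e+00] q7~ -2.13 shift(now)cm [ 38.28 -39.25  13.61] shift(turned)cm [15.72 52.53 13.58]
opt 180 rot [-1.000e-03  1.000e-03  1.064e+00] q7~ 1.01 shift(now)cm [ 38.28 -39.25  13.61] shift(turned)cm [-15.72 -52.53  13.58]
at [ 0.2495 -0.5728  0.2558] q [ 1.12  0.42 -0.01  1.61  0.    1.11 -0.05] t 0.15 gap 0.0852 F [ 0.9  0.4 -0.7]
```

```bash
J="python3 -m jog"
python3 -m jog '[{"xyz":[2.55,-2.62,0.5],"rot":[0,0,0],"hand":100},{"xyz":[2.55,-2.62,0.5],"rot":[0,0,0],"hand":100},{"xyz":[2.55,-2.62,0.5],"rot":[0,0,0],"hand":100},{"xyz":[2.55,-2.62,0.5],"rot":[0,0,0],"hand":100},{"xyz":[2.55,-2.62,0.5],"rot":[0,0,0],"hand":100}]' 40
python3 -m jog '[{"xyz":[2.55,-2.62,0.5],"rot":[0,0,0],"hand":100},{"xyz":[2.55,-2.62,0.5],"rot":[0,0,0],"hand":100},{"xyz":[2.55,-2.62,0.5],"rot":[0,0,0],"hand":100},{"xyz":[2.55,-2.62,0.5],"rot":[0,0,0],"hand":100},{"xyz":[2.55,-2.62,0.5],"rot":[0,0,0],"hand":100}]'
python3 -m jog '[{"xyz":[2.55,-2.62,0.5],"rot":[0,0,0],"hand":100},{"xyz":[2.55,-2.62,0.5],"rot":[0,0,0],"hand":100},{"xyz":[2.55,-2.62,0.5],"rot":[0,0,0],"hand":100},{"xyz":[2.55,-2.62,0.5],"rot":[0,0,0],"hand":100},{"xyz":[2.55,-2.62,0.5],"rot":[0,0,0],"hand":100}]'
python3 -m jog '[{"xyz":[0,0,0],"rot":[0,0,0.177],"hand":100},{"xyz":[0,0,0],"rot":[0,0,0.177],"hand":100},{"xyz":[0,0,0],"rot":[0,0,0.177],"hand":100},{"xyz":[0,0,0],"rot":[0,0,0.177],"hand":100},{"xyz":[0,0,0],"rot":[0,0,0.177],"hand":100}]'
python3 -m jog '[{"xyz":[0,0,0],"rot":[0,0,0.177],"hand":100},{"xyz":[0,0,0],"rot":[0,0,0],"hand":100}]'
python3 - <<'E'
from h import *
plan(.4435,-.06,.03,52.6)
s=sense();im,d=camera("wrist");C=cam("wrist",s);cv2.imwrite("pics/w1.png",im)
P=cloud(d,C)
Q=P.reshape(-1,3);Q=Q[(Q[:,2]>.012)&(Q[:,2]<.03)&(np.hypot(Q[:,0]-.4435,Q[:,1]+.06)<.07)]
print(len(Q),np.nanmedian(P[...,2]),cv2.minAreaRect((Q[:,:2]*1000).astype(np.float32)))
E
```

```text
time_s: 0.78
ee_pos: [0.3144, -0.4007, 0.231]
ee_rot: [-3.075, -0.641, 0.0]
wrist_force: [0.7, 0.1, 0.8]
finger_gap: 0.0851
grasp_force: 0.0
time_s: 1.4
ee_pos: [0.379, -0.2298, 0.2061]
ee_rot: [3.076, 0.641, -0.0]
wrist_force: [0.8, -0.1, 1.1]
finger_gap: 0.0854
grasp_force: 0.0
time_s: 2.02
ee_pos: [0.4436, -0.0588, 0.1811]
ee_rot: [-3.076, -0.64, -0.0]
wrist_force: [0.4, -0.6, -0.1]
finger_gap: 0.0857
grasp_force: 0.0
time_s: 2.65
ee_pos: [0.4432, -0.0599, 0.1812]
ee_rot: [-3.052, 0.747, 0.0]
wrist_force: [0.7, 0.6, 0.2]
finger_gap: 0.0852
grasp_force: 0.0
time_s: 2.9
ee_pos: [0.4432, -0.0598, 0.1812]
ee_rot: [2.977, -1.003, -0.0]
wrist_force: [0.5, -0.0, 0.0]
finger_gap: 0.0858
grasp_force: 0.0
opt 0 rot [-0.     0.    -3.139] q7~ -5.35 shift(now)cm [ 3.000e-02 -1.000e-02  1.512e+01] shift(turned)cm [-0.03  0.   15.12]
opt 180 rot [0.    0.    0.003] q7~ -2.21 shift(now)cm [ 3.000e-02 -1.000e-02  1.512e+01] shift(turned)cm [ 0.03 -0.   15.12]
at [ 0.4432 -0.0598  0.1812] q [ 0.25  0.21 -0.21  2.11  0.06  0.83 -2.21] t 2.9 gap 0.0858 F [ 0.5 -0.   0. ]
5614 -0.0009880330884315391 ((442.5035400390625, -61.839508056640625), (26.781591415405273, 102.58423614501953), 52.30152130126953)
```

View pics/w1.png

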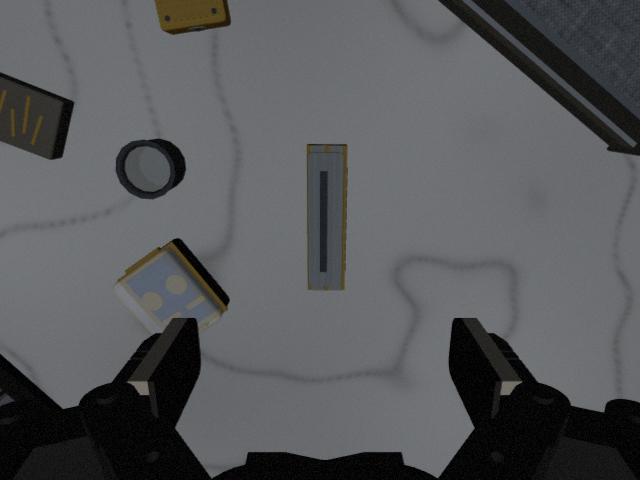

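The picture shows the harmonica at (327,217), upright between the fingers' columns, with the case at (172,290) clear of the left finger. Descend and grip.

```bash
python3 -m jog '[{"xyz":[0.1,0.1,4],"rot":[0,0,0],"hand":70},{"xyz":[0,0,4],"rot":[0,0,0],"hand":70},{"xyz":[0,0,4],"rot":[0,0,0],"hand":70},{"xyz":[0,0,2.3],"rot":[0,0,0],"hand":70},{"xyz":[0,0,1.0],"rot":[0,0,0],"hand":60}]'
python3 -m jog '[{"xyz":[0,0,0],"rot":[0,0,0],"hand":0},{"xyz":[0,0,0],"rot":[0,0,0],"hand":0},{"xyz":[0,0,0],"rot":[0,0,0],"hand":0},{"xyz":[0,0,0],"rot":[0,0,0],"hand":0},{"xyz":[0,0,0],"rot":[0,0,0],"hand":0}]' 40
python3 -m jog '[{"xyz":[0,0,0],"rot":[0,0,0],"hand":0},{"xyz":[0,0,0],"rot":[0,0,0],"hand":0}]'
```

```text
time_s: 3.58
ee_pos: [0.443, -0.0612, 0.0272]
ee_rot: [2.978, -1.0, -0.003]
wrist_force: [1.1, -0.1, -0.0]
finger_gap: 0.051
grasp_force: 0.0
time_s: 4.2
ee_pos: [0.4439, -0.0614, 0.0289]
ee_rot: [-2.977, 1.005, -0.002]
wrist_force: [-2.0, 0.5, 9.4]
finger_gap: 0.0259
grasp_force: 40.9
time_s: 4.45
ee_pos: [0.4439, -0.0614, 0.0289]
ee_rot: [-2.977, 1.005, -0.001]
wrist_force: [-1.1, 0.4, 10.1]
finger_gap: 0.0258
grasp_force: 40.9
```

```bash
python3 -m jog '[{"xyz":[0,0,-1],"rot":[0,0,0],"hand":0},{"xyz":[0,0,-3],"rot":[0,0,0],"hand":0},{"xyz":[0,0,-4],"rot":[0,0,0],"hand":0},{"xyz":[0,0,-4],"rot":[0,0,0],"hand":0},{"xyz":[0,0,-2],"rot":[0,0,0],"hand":0}]'
python3 - <<'E'
from h import *
plan(.4404,-.2969,.14,17.2)
E
```

```text
time_s: 5.08
ee_pos: [0.444, -0.0614, 0.1709]
ee_rot: [-2.976, 1.005, -0.004]
wrist_force: [0.3, -0.2, -2.3]
finger_gap: 0.0264
grasp_force: 39.7
opt 0 rot [ 0.003 -0.003 -2.522] q7~ -4.74 shift(now)cm [13.98 18.95  3.1 ] shift(turned)cm [-22.39  -7.3    3.09]
opt 180 rot [-0.002 -0.002  0.62 ] q7~ -1.6 shift(now)cm [13.98 18.95  3.1 ] shift(turned)cm [22.39  7.3   3.09]
at [ 0.444  -0.0614  0.1709] q [ 0.27  0.22 -0.22  2.11  0.07  0.81 -2.22] t 5.08 gap 0.0264 F [ 0.3 -0.2 -2.3]
```

```bash
python3 -m jog '[{"xyz":[2.8,3.79,0],"rot":[0,0,0],"hand":0},{"xyz":[2.8,3.79,0],"rot":[0,0,0],"hand":0},{"xyz":[2.8,3.79,0],"rot":[0,0,0],"hand":0},{"xyz":[2.8,3.79,0],"rot":[0,0,0],"hand":0},{"xyz":[2.8,3.79,0],"rot":[0,0,0],"hand":0}]'
python3 -m jog '[{"xyz":[0,0,0],"rot":[0,0,0.155],"hand":0},{"xyz":[0,0,0],"rot":[0,0,0.155],"hand":0},{"xyz":[0,0,0],"rot":[0,0,0.155],"hand":0},{"xyz":[0,0,0],"rot":[0,0,0.155],"hand":0},{"xyz":[0,0,0],"rot":[0,0,0],"hand":0}]'
python3 - <<'E'
from h import *
plan(.4404,-.2969,.035,17.2)
s=sense();im,d=camera("wrist");C=cam("wrist",s);cv2.imwrite("pics/w2.png",im)
P=cloud(d,C).reshape(-1,3)
for lo,hi in((.056,.066),(-.003,.01)):
    Q=P[(P[:,2]>lo)&(P[:,2]<hi)&(np.hypot(P[:,0]-.488,P[:,1]+.282)<.15)]
    print(len(Q),np.median(Q[:,2]),cv2.minAreaRect((Q[:,:2]*1000).astype(np.float32)))
E
```

```text
time_s: 5.7
ee_pos: [0.4397, -0.2983, 0.169]
ee_rot: [-2.977, 1.004, -0.001]
wrist_force: [1.1, 1.3, -1.8]
finger_gap: 0.0259
grasp_force: 39.7
time_s: 6.32
ee_pos: [0.44, -0.2967, 0.1688]
ee_rot: [-2.529, 1.864, -0.0]
wrist_force: [0.7, 1.3, -1.1]
finger_gap: 0.0261
grasp_force: 39.7
opt 0 rot [ 0.    -0.    -3.141] q7~ -5.43 shift(now)cm [ 0.03 -0.03 13.38] shift(turned)cm [-0.03  0.03 13.38]
opt 180 rot [-0.    -0.     0.001] q7~ -2.29 shift(now)cm [ 0.03 -0.03 13.38] shift(turned)cm [ 0.03 -0.03 13.38]
at [ 0.44   -0.2967  0.1688] q [ 0.5   0.36  0.04  1.93 -0.02  0.86 -2.29] t 6.33 gap 0.0261 F [ 0.7  1.3 -1.1]
11535 0.060395312867688844 ((488.1380310058594, -282.88397216796875), (220.29637145996094, 145.1644744873047), 17.85507583618164)
90180 0.002395430773124485 ((472.29180908203125, -287.9112548828125), (266.5689697265625, 293.9512023925781), 27.30014419555664)
```

View pics/w2.png

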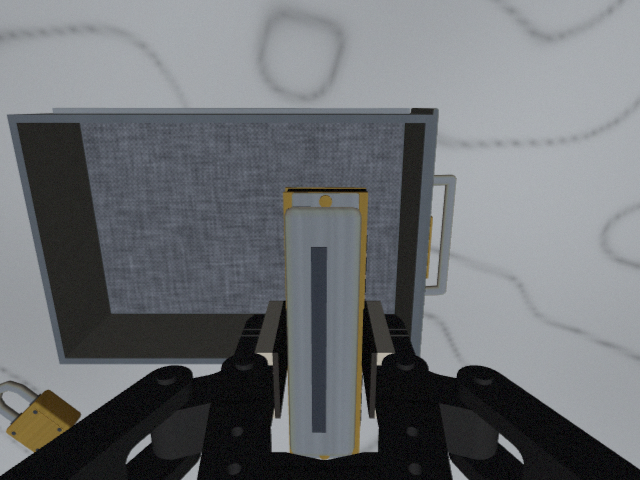

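The wrist view shows the drawer's rim from (10,115) to (437,360) and the harmonica at (325,325), square to it. The drawer centre again comes out at (488,-283), so I lower it.

```bash
python3 -m jog '[{"xyz":[0,0,4],"rot":[0,0,0],"hand":0},{"xyz":[0,0,4],"rot":[0,0,0],"hand":0},{"xyz":[0,0,3],"rot":[0,0,0],"hand":0},{"xyz":[0,0,1.5],"rot":[0,0,0],"hand":0},{"xyz":[0,0,0.5],"rot":[0,0,0],"hand":0}]'
python3 -m jog '[{"xyz":[0,0,0.2],"rot":[0,0,0],"hand":0},{"xyz":[0,0,0.1],"rot":[0,0,0],"hand":0},{"xyz":[0,0,0.1],"rot":[0,0,0],"hand":0},{"xyz":[0,0,0],"rot":[0,0,0],"hand":0}]'
```

```text
time_s: 7.0
ee_pos: [0.44, -0.2969, 0.0381]
ee_rot: [-2.529, 1.863, 0.001]
wrist_force: [0.3, -0.8, -0.9]
finger_gap: 0.0261
grasp_force: 39.7
time_s: 7.5
ee_pos: [0.4401, -0.2969, 0.0345]
ee_rot: [-2.528, 1.865, -0.0]
wrist_force: [0.4, -0.4, -1.7]
finger_gap: 0.0261
grasp_force: 39.7
```

```bash
python3 -m jog '[{"xyz":[0,0,0.1],"rot":[0,0,0],"hand":0},{"xyz":[0,0,0],"rot":[0,0,0],"hand":0}]'
python3 -m jog '[{"xyz":[0,0,0.1],"rot":[0,0,0],"hand":0},{"xyz":[0,0,0],"rot":[0,0,0],"hand":0}]'
```

```text
time_s: 7.75
ee_pos: [0.44, -0.2969, 0.0332]
ee_rot: [-2.528, 1.865, 0.0]
wrist_force: [0.3, 0.3, -1.2]
finger_gap: 0.0261
grasp_force: 39.7
time_s: 8.0
ee_pos: [0.44, -0.2969, 0.0329]
ee_rot: [-2.528, 1.865, 0.0]
wrist_force: [-5.3, 3.1, 16.1]
finger_gap: 0.026
grasp_force: 42.0
```

```bash
python3 -m jog '[{"xyz":[0,0,-0.05],"rot":[0,0,0],"hand":0},{"xyz":[0,0,0],"rot":[0,0,0],"hand":36},{"xyz":[0,0,0],"rot":[0,0,0],"hand":42},{"xyz":[0,0,0],"rot":[0,0,0],"hand":50},{"xyz":[0,0,0],"rot":[0,0,0],"hand":50}]'
python3 -m jog '[{"xyz":[0,0,-1],"rot":[0,0,0],"hand":50},{"xyz":[0,0,-4],"rot":[0,0,0],"hand":50},{"xyz":[0,0,-5],"rot":[0,0,0],"hand":60},{"xyz":[0,0,-5],"rot":[0,0,0],"hand":100},{"xyz":[0,0,0],"rot":[0,0,0],"hand":100}]'
python3 - <<'E'
from h import *
plan(.467,.0575,.18,87)
E
```

```text
time_s: 8.62
ee_pos: [0.4432, -0.2967, 0.0339]
ee_rot: [-2.528, 1.861, -0.008]
wrist_force: [15.2, 3.9, 8.1]
finger_gap: 0.0428
grasp_force: 0.0
time_s: 9.25
ee_pos: [0.4411, -0.2979, 0.1864]
ee_rot: [-2.527, 1.865, -0.009]
wrist_force: [-0.2, 0.5, -0.2]
finger_gap: 0.0842
grasp_force: 0.0
opt 0 rot [-7.000e-03  1.000e-03  1.922e+00] q7~ -0.37 shift(now)cm [-33.2  -12.95   0.54] shift(turned)cm [-0.72 35.63  0.64]
opt 180 rot [-1.000e-03 -6.000e-03 -1.219e+00] q7~ -3.51 shift(now)cm [-33.2  -12.95   0.54] shift(turned)cm [  0.72 -35.63   0.64]
at [ 0.4411 -0.2979  0.1864] q [ 0.5   0.33  0.04  1.92 -0.02  0.89 -2.29] t 9.25 gap 0.0842 F [-0.2  0.5 -0.2]
```

```bash
python3 -m jog '[{"xyz":[-3.32,-1.3,0],"rot":[0,0,0],"hand":100},{"xyz":[-3.32,-1.3,0],"rot":[0,0,0],"hand":100},{"xyz":[-3.32,-1.3,0],"rot":[0,0,0],"hand":100},{"xyz":[-3.32,-1.3,0],"rot":[0,0,0],"hand":100},{"xyz":[-3.32,-1.3,0],"rot":[0,0,0],"hand":100}]'
python3 -m jog '[{"xyz":[-3.32,-1.3,0],"rot":[0,0,0],"hand":100},{"xyz":[-3.32,-1.3,0],"rot":[0,0,0],"hand":100},{"xyz":[-3.32,-1.3,0],"rot":[0,0,0],"hand":100},{"xyz":[-3.32,-1.3,0],"rot":[0,0,0],"hand":100},{"xyz":[-3.32,-1.3,0],"rot":[0,0,0],"hand":100}]'
python3 -m jog '[{"xyz":[0,0,0],"rot":[0,0,-0.174],"hand":100},{"xyz":[0,0,0],"rot":[0,0,-0.174],"hand":100},{"xyz":[0,0,0],"rot":[0,0,-0.174],"hand":100},{"xyz":[0,0,0],"rot":[0,0,-0.174],"hand":100},{"xyz":[0,0,0],"rot":[0,0,-0.174],"hand":100}]'
python3 -m jog '[{"xyz":[0,0,0],"rot":[0,0,-0.174],"hand":100},{"xyz":[0,0,0],"rot":[0,0,-0.174],"hand":100},{"xyz":[0,0,0],"rot":[0,0,0],"hand":100}]'
python3 - <<'E'
from h import *
s=sense();im,d=camera("wrist");C=cam("wrist",s);cv2.imwrite("pics/w3.png",im)
P=cloud(d,C).reshape(-1,3)
Q=P[(P[:,2]>.029)&(P[:,2]<.042)&(np.hypot(P[:,0]-.467,P[:,1]-.0575)<.06)]
print(len(Q),np.median(Q[:,2]),cv2.minAreaRect((Q[:,:2]*1000).astype(np.float32)))
plan(.4665,.057,.035,87)
# harmonica in drawer, from top view
im,d=camera("top");cv2.imwrite("pics/t3.png",im);P=cloud(d,cam("top")).reshape(-1,3)
Q=P[(P[:,2]>.016)&(P[:,2]<.032)];c,s_=np.cos(np.radians(17.2)),np.sin(np.radians(17.2))
D=(Q[:,:2]-[.4898,-.2826])@np.array([[c,-s_],[s_,c]]);k=(abs(D[:,0])<.095)&(abs(D[:,1])<.06)
print(k.sum(),np.median(Q[k,2]),cv2.minAreaRect((D[k]*1000).astype(np.float32)))
E
```

```text
time_s: 9.88
ee_pos: [0.4526, -0.118, 0.1822]
ee_rot: [2.527, -1.865, -0.002]
wrist_force: [0.3, -0.1, -0.0]
finger_gap: 0.085
grasp_force: 0.0
time_s: 10.5
ee_pos: [0.4622, 0.0094, 0.1798]
ee_rot: [2.524, -1.863, -0.011]
wrist_force: [0.1, 0.8, -0.3]
finger_gap: 0.0854
grasp_force: 0.0
time_s: 11.12
ee_pos: [0.4621, 0.009, 0.1797]
ee_rot: [3.079, -0.618, -0.013]
wrist_force: [0.2, 0.1, -1.4]
finger_gap: 0.0852
grasp_force: 0.0
time_s: 11.5
ee_pos: [0.4622, 0.0089, 0.1798]
ee_rot: [-3.14, 0.086, 0.013]
wrist_force: [-0.7, 0.0, 0.2]
finger_gap: 0.0852
grasp_force: 0.0
6860 0.032510857794664616 ((467.2075500488281, 56.876930236816406), (49.39767074584961, 61.015663146972656), 87.30030059814453)
opt 0 rot [0.013 0.    3.136] q7~ 1.47 shift(now)cm [ 0.26 -4.82 14.48] shift(turned)cm [-0.17  4.82 14.48]
opt 180 rot [-0.     0.008 -0.005] q7~ -1.67 shift(now)cm [ 0.26 -4.82 14.48] shift(turned)cm [ 0.17 -4.82 14.48]
at [0.4623 0.0089 0.1798] q [-0.23  0.23  0.17  2.08 -0.05  0.84 -1.66] t 11.55 gap 0.0854 F [0.3 0.2 0.4]
903 0.02339917367705624 ((-49.964454650878906, 0.22562789916992188), (102.6616439819336, 27.70656967163086), 89.47718048095703)
```

```bash
python3 -m jog '[{"xyz":[0.1,-2.4,0],"rot":[0,0.008,0],"hand":100},{"xyz":[0.1,-2.4,2],"rot":[0,0,0],"hand":100},{"xyz":[0,0,4],"rot":[0,0,0],"hand":100},{"xyz":[0,0,4],"rot":[0,0,0],"hand":100},{"xyz":[0,0,1],"rot":[0,0,0],"hand":100}]'
python3 - <<'E'
from h import *
plan(.467,.057,.034,87.2)
E
```

```text
time_s: 12.22
ee_pos: [0.466, 0.0568, 0.0685]
ee_rot: [3.14, -0.088, -0.004]
wrist_force: [-0.0, -0.1, 0.3]
finger_gap: 0.0855
grasp_force: 0.0
opt 0 rot [ 4.000e-03 -1.000e-03  3.134e+00] q7~ 1.4 shift(now)cm [ 0.11 -0.03  3.45] shift(turned)cm [-0.1   0.02  3.45]
opt 180 rot [ 0.001  0.003 -0.007] q7~ -1.74 shift(now)cm [ 0.11 -0.03  3.45] shift(turned)cm [ 0.1  -0.02  3.45]
at [0.466  0.0568 0.0685] q [-0.28  0.44  0.11  2.13 -0.09  0.58 -1.73] t 12.22 gap 0.0855 F [-0.  -0.1  0.3]
```

```bash
python3 -m jog '[{"xyz":[0.1,0,2.5],"rot":[0,0,0],"hand":100},{"xyz":[0,0,1.0],"rot":[0,0,0],"hand":80},{"xyz":[0,0,0],"rot":[0,0,0],"hand":0},{"xyz":[0,0,0],"rot":[0,0,0],"hand":0},{"xyz":[0,0,0],"rot":[0,0,0],"hand":0}]' 35
python3 -m jog '[{"xyz":[0,0,0],"rot":[0,0,0],"hand":0},{"xyz":[0,0,0],"rot":[0,0,0],"hand":0},{"xyz":[0,0,0],"rot":[0,0,0],"hand":0}]'
python3 -m jog '[{"xyz":[0,0,-1],"rot":[0,0,0],"hand":0},{"xyz":[0,0,-3],"rot":[0,0,0],"hand":0},{"xyz":[0,0,-4],"rot":[0,0,0],"hand":0},{"xyz":[0,0,-4],"rot":[0,0,0],"hand":0},{"xyz":[0,0,-1],"rot":[0,0,0],"hand":0}]'
python3 - <<'E'
from h import *
c,s=np.cos(np.radians(17.2)),np.sin(np.radians(17.2))
x,y=.4882+.045*c,-.2825+.045*s
print(x,y);plan(x,y,.165,107.2)
E
```

```text
time_s: 12.85
ee_pos: [0.4686, 0.0571, 0.036]
ee_rot: [-3.14, 0.084, -0.003]
wrist_force: [0.2, 0.2, -1.3]
finger_gap: 0.0492
grasp_force: 36.8
time_s: 13.22
ee_pos: [0.4686, 0.0571, 0.0359]
ee_rot: [-3.14, 0.084, -0.002]
wrist_force: [-1.3, -0.5, 8.6]
finger_gap: 0.0494
grasp_force: 38.0
time_s: 13.85
ee_pos: [0.469, 0.0571, 0.168]
ee_rot: [-3.139, 0.084, -0.007]
wrist_force: [0.0, -0.4, -1.9]
finger_gap: 0.0494
grasp_force: 36.9
0.5311875262955055 -0.2691931377480179
opt 0 rot [-6.000e-03  1.000e-03  2.788e+00] q7~ 1.03 shift(now)cm [ 7.95 32.25  0.29] shift(turned)cm [  3.71 -33.01   0.3 ]
opt 180 rot [-0.001 -0.005 -0.354] q7~ -2.12 shift(now)cm [ 7.95 32.25  0.29] shift(turned)cm [-3.71 33.01  0.3 ]
at [0.469  0.0571 0.168 ] q [-0.31  0.26  0.14  2.07 -0.05  0.81 -1.76] t 13.85 gap 0.0494 F [ 0.  -0.4 -1.9]
```

```bash
python3 -m jog '[{"xyz":[0.8,3.23,0],"rot":[0,0,0],"hand":0},{"xyz":[0.8,3.23,0],"rot":[0,0,0],"hand":0},{"xyz":[0.8,3.23,0],"rot":[0,0,0],"hand":0},{"xyz":[0.8,3.23,0],"rot":[0,0,0],"hand":0},{"xyz":[0.8,3.23,0],"rot":[0,0,0],"hand":0}]'
python3 -m jog '[{"xyz":[0.8,3.23,0],"rot":[0,0,0],"hand":0},{"xyz":[0.8,3.23,0],"rot":[0,0,0],"hand":0},{"xyz":[0.8,3.23,0],"rot":[0,0,0],"hand":0},{"xyz":[0.8,3.23,0],"rot":[0,0,0],"hand":0},{"xyz":[0.8,3.23,0],"rot":[0,0,0],"hand":0}]'
python3 -m jog '[{"xyz":[0,0,0],"rot":[0,0,-0.177],"hand":0},{"xyz":[0,0,0],"rot":[0,0,-0.177],"hand":0},{"xyz":[0,0,0],"rot":[0,0,0],"hand":0}]'
python3 - <<'E'
from h import *
plan(.5312,-.2692,.046,107.2)
im,d=camera("wrist");cv2.imwrite("pics/w4.png",im)
E
```

```text
time_s: 14.48
ee_pos: [0.4992, -0.1075, 0.1649]
ee_rot: [-3.14, 0.084, 0.0]
wrist_force: [1.6, 0.0, -1.2]
finger_gap: 0.0491
grasp_force: 36.8
time_s: 15.1
ee_pos: [0.5306, -0.2707, 0.1647]
ee_rot: [-3.14, 0.084, 0.0]
wrist_force: [0.3, -0.1, -0.6]
finger_gap: 0.0492
grasp_force: 36.8
time_s: 15.48
ee_pos: [0.5304, -0.2699, 0.1648]
ee_rot: [-3.106, -0.468, -0.0]
wrist_force: [0.4, -0.8, -1.3]
finger_gap: 0.0492
grasp_force: 36.8
opt 0 rot [-0.000e+00  1.000e-03  3.141e+00] q7~ 2.37 shift(now)cm [ 0.09 -0.03 11.88] shift(turned)cm [-0.1   0.04 11.88]
opt 180 rot [-0.001 -0.    -0.001] q7~ -0.77 shift(now)cm [ 0.09 -0.03 11.88] shift(turned)cm [ 0.1  -0.04 11.88]
at [ 0.5304 -0.2699  0.1648] q [ 0.28  0.47  0.18  1.78 -0.1   0.91 -0.77] t 15.47 gap 0.0492 F [ 0.4 -0.8 -1.3]
```

View pics/w4.png

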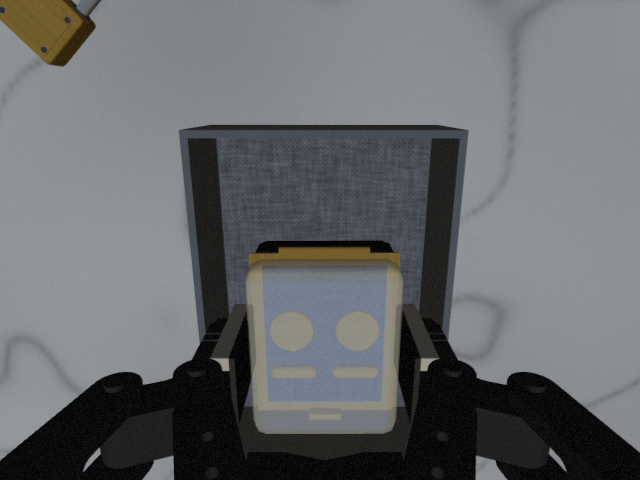

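The case hangs squarely in the fingers at (325,345), centred between the drawer's side walls (columns 215 to 430). Lower it.

```bash
python3 -m jog '[{"xyz":[0.1,0,4],"rot":[0,0,0],"hand":0},{"xyz":[0,0,4],"rot":[0,0,0],"hand":0},{"xyz":[0,0,3],"rot":[0,0,0],"hand":0},{"xyz":[0,0,0.9],"rot":[0,0,0],"hand":0},{"xyz":[0,0,0.1],"rot":[0,0,0],"hand":0}]'
python3 -m jog '[{"xyz":[0,0,0.2],"rot":[0,0,0],"hand":0},{"xyz":[0,0,0.1],"rot":[0,0,0],"hand":0},{"xyz":[0,0,0],"rot":[0,0,0],"hand":0}]'
python3 -m jog '[{"xyz":[0,0,0.1],"rot":[0,0,0],"hand":0},{"xyz":[0,0,0.05],"rot":[0,0,0],"hand":0},{"xyz":[0,0,0],"rot":[0,0,0],"hand":0}]'
```

```text
time_s: 16.15
ee_pos: [0.5319, -0.2695, 0.0454]
ee_rot: [-3.106, -0.468, -0.001]
wrist_force: [0.5, 0.6, -0.8]
finger_gap: 0.049
grasp_force: 36.8
time_s: 16.52
ee_pos: [0.532, -0.2696, 0.0427]
ee_rot: [3.106, 0.47, 0.002]
wrist_force: [-0.1, 0.7, -1.8]
finger_gap: 0.0495
grasp_force: 36.8
time_s: 16.9
ee_pos: [0.5318, -0.2695, 0.0407]
ee_rot: [-3.106, -0.47, -0.001]
wrist_force: [-0.4, -0.4, -1.5]
finger_gap: 0.0491
grasp_force: 36.8
```

```bash
python3 -m jog '[{"xyz":[0,0,0.1],"rot":[0,0,0],"hand":0},{"xyz":[0,0,0],"rot":[0,0,0],"hand":0}]'
python3 -m jog '[{"xyz":[0,0,0],"rot":[0,0,0],"hand":62},{"xyz":[0,0,0],"rot":[0,0,0],"hand":68},{"xyz":[0,0,0],"rot":[0,0,0],"hand":74},{"xyz":[0,0,0],"rot":[0,0,0],"hand":74}]'
python3 -m jog '[{"xyz":[0,0,-1],"rot":[0,0,0],"hand":74},{"xyz":[0,0,-3],"rot":[0,0,0],"hand":74},{"xyz":[0,0,-5],"rot":[0,0,0],"hand":74},{"xyz":[0,0,-5],"rot":[0,0,0],"hand":74},{"xyz":[0,0,-1],"rot":[0,0,0],"hand":74}]'
python3 - <<'E'
from h import *
plan(.4865,.2705,.19,0.3)
E
```

```text
time_s: 17.15
ee_pos: [0.5319, -0.2696, 0.04]
ee_rot: [-3.106, -0.47, -0.001]
wrist_force: [-2.6, 1.8, 3.0]
finger_gap: 0.0491
grasp_force: 37.4
time_s: 17.65
ee_pos: [0.5318, -0.2695, 0.0397]
ee_rot: [-3.106, -0.47, -0.001]
wrist_force: [-0.3, -0.2, 0.1]
finger_gap: 0.0631
grasp_force: 0.0
time_s: 18.27
ee_pos: [0.5329, -0.2702, 0.1938]
ee_rot: [3.104, 0.47, 0.009]
wrist_force: [0.8, 0.1, -0.2]
finger_gap: 0.0626
grasp_force: 0.0
opt 0 rot [ 0.006 -0.002 -1.276] q7~ -2.05 shift(now)cm [ 11.57 -53.03   0.26] shift(turned)cm [54.1  -4.36  0.38]
opt 180 rot [-0.002 -0.007  1.866] q7~ 1.09 shift(now)cm [ 11.57 -53.03   0.26] shift(turned)cm [-54.1    4.36   0.38]
at [ 0.5329 -0.2702  0.1938] q [ 0.27  0.44  0.19  1.75 -0.1   0.96 -0.77] t 18.27 gap 0.0626 F [ 0.8  0.1 -0.2]
```

```bash
python3 -m jog '[{"xyz":[0.77,-3.5,0],"rot":[0,0,0],"hand":74},{"xyz":[0.77,-3.5,0],"rot":[0,0,0],"hand":74},{"xyz":[0.77,-3.5,0],"rot":[0,0,0],"hand":74},{"xyz":[0.77,-3.5,0],"rot":[0,0,0],"hand":74},{"xyz":[0.77,-3.5,0],"rot":[0,0,0],"hand":74}]'
python3 -m jog '[{"xyz":[0.77,-3.5,0],"rot":[0,0,0],"hand":74},{"xyz":[0.77,-3.5,0],"rot":[0,0,0],"hand":74},{"xyz":[0.77,-3.5,0],"rot":[0,0,0],"hand":74},{"xyz":[0.77,-3.5,0],"rot":[0,0,0],"hand":74},{"xyz":[0.77,-3.5,0],"rot":[0,0,0],"hand":74}]'
python3 -m jog '[{"xyz":[0.77,-3.5,0],"rot":[0,0,0],"hand":74},{"xyz":[0.77,-3.5,0],"rot":[0,0,0],"hand":74},{"xyz":[0.77,-3.5,0],"rot":[0,0,0],"hand":74},{"xyz":[0.77,-3.5,0],"rot":[0,0,0],"hand":74},{"xyz":[0.77,-3.5,0],"rot":[0,0,0],"hand":74}]'
python3 -m jog '[{"xyz":[0,0,0],"rot":[0,0,-0.182],"hand":74},{"xyz":[0,0,0],"rot":[0,0,-0.182],"hand":74},{"xyz":[0,0,0],"rot":[0,0,-0.182],"hand":74},{"xyz":[0,0,0],"rot":[0,0,-0.182],"hand":74},{"xyz":[0,0,0],"rot":[0,0,-0.182],"hand":74}]'
python3 -m jog '[{"xyz":[0,0,0],"rot":[0,0,-0.182],"hand":74},{"xyz":[0,0,0],"rot":[0,0,-0.182],"hand":60},{"xyz":[0,0,0],"rot":[0,0,0],"hand":60}]'
python3 - <<'E'
from h import *
s=sense();im,d=camera("wrist");C=cam("wrist",s);cv2.imwrite("pics/w5.png",im)
P=cloud(d,C).reshape(-1,3)
for lo,hi in((.044,.06),(.015,.03)):
    Q=P[(P[:,2]>lo)&(P[:,2]<hi)&(np.hypot(P[:,0]-.4865,P[:,1]-.2705)<.15)]
    print(len(Q),np.median(Q[:,2]),cv2.minAreaRect((Q[:,:2]*1000).astype(np.float32)))
plan(.4865,.2705,.07,.3)
im,d=camera("top");cv2.imwrite("pics/t5.png",im);P=cloud(d,cam("top")).reshape(-1,3)
c,s_=np.cos(np.radians(17.2)),np.sin(np.radians(17.2))
for lo,hi in((.016,.029),(.034,.046)):
    Q=P[(P[:,2]>lo)&(P[:,2]<hi)];D=(Q[:,:2]-[.4898,-.2826])@np.array([[c,-s_],[s_,c]]);k=(abs(D[:,0])<.095)&(abs(D[:,1])<.06)
    print(k.sum(),np.median(Q[k,2]),cv2.minAreaRect((D[k]*1000).astype(np.float32)))
E
```

```text
time_s: 18.9
ee_pos: [0.5163, -0.0899, 0.1897]
ee_rot: [-3.106, -0.47, -0.001]
wrist_force: [0.7, -0.4, -0.4]
finger_gap: 0.0631
grasp_force: 0.0
time_s: 19.52
ee_pos: [0.5012, 0.0886, 0.1897]
ee_rot: [-3.106, -0.47, -0.001]
wrist_force: [0.7, -0.6, 0.0]
finger_gap: 0.063
grasp_force: 0.0
time_s: 20.15
ee_pos: [0.4862, 0.2671, 0.1897]
ee_rot: [3.106, 0.47, 0.0]
wrist_force: [0.3, -0.3, -0.2]
finger_gap: 0.0633
grasp_force: 0.0
time_s: 20.78
ee_pos: [0.4864, 0.2659, 0.1896]
ee_rot: [2.578, 1.795, 0.0]
wrist_force: [-0.3, 0.6, 0.6]
finger_gap: 0.0632
grasp_force: 0.0
time_s: 21.15
ee_pos: [0.4865, 0.2658, 0.1896]
ee_rot: [2.218, 2.224, 0.0]
wrist_force: [0.6, -0.0, 0.5]
finger_gap: 0.0511
grasp_force: 0.0
2193 0.0507371113680638 ((485.7395324707031, 271.2882995605469), (9.918865203857422, 85.60253143310547), 0.4495477080345154)
24836 0.021847421104459724 ((485.85516357421875, 270.5712890625), (222.2631072998047, 151.7671356201172), 0.1862519383430481)
opt 0 rot [ 0.    -0.    -0.006] q7~ -0.67 shift(now)cm [ 4.600e-01 -1.000e-02  1.197e+01] shift(turned)cm [ 0.46 -0.   11.97]
opt 180 rot [-0.    -0.     3.136] q7~ 2.47 shift(now)cm [ 4.600e-01 -1.000e-02  1.197e+01] shift(turned)cm [-0.46  0.   11.97]
at [0.4865 0.2659 0.1897] q [-0.33  0.38 -0.28  1.85  0.13  0.93 -0.67] t 21.2 gap 0.0515 F [-0.3 -0.  -0.8]
1014 0.02323259978119635 ((7.132415771484375, 0.11931991577148438), (102.0486831665039, 141.85552978515625), 89.55715942382812)
980 0.03776577967653311 ((44.75938415527344, -0.06389808654785156), (61.17803192138672, 50.19739532470703), 0.13319365680217743)
```

View pics/w5.png

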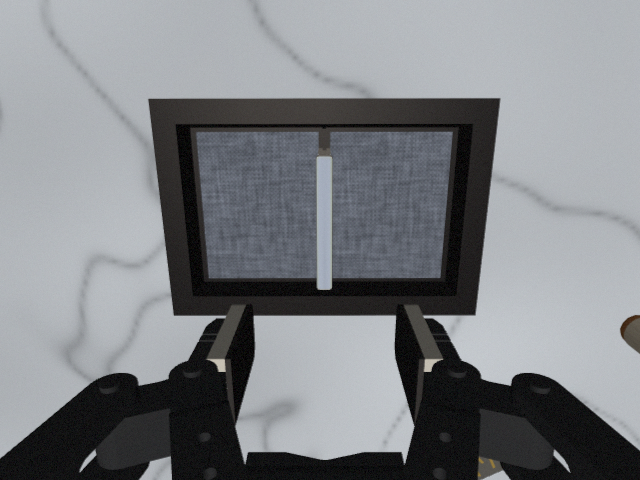

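The case and harmonica lie well in the drawer. The wrist view shows the handle bar at (324,222), aligned with the gripper, and it measures (485.8, 270.9) mm with its top at z 51.

```bash
python3 -m jog '[{"xyz":[0.5,-0.05,3],"rot":[0,0,0],"hand":60},{"xyz":[0,0,4],"rot":[0,0,0],"hand":60},{"xyz":[0,0,4],"rot":[0,0,0],"hand":60},{"xyz":[0,0,2],"rot":[0,0,0],"hand":60},{"xyz":[0,0,0.6],"rot":[0,0,0],"hand":60}]' 80
python3 -m jog '[{"xyz":[0,0,0],"rot":[0,0,0],"hand":0},{"xyz":[0,0,0],"rot":[0,0,0],"hand":0},{"xyz":[0,0,0],"rot":[0,0,0],"hand":0},{"xyz":[0,0,0],"rot":[0,0,0],"hand":0},{"xyz":[0,0,0],"rot":[0,0,0],"hand":0}]'
python3 -m jog '[{"xyz":[0,0,0],"rot":[0,0,0],"hand":0},{"xyz":[0,0,-0.5],"rot":[0,0,0],"hand":0},{"xyz":[0,0,-1],"rot":[0,0,0],"hand":0},{"xyz":[0,0,-2],"rot":[0,0,0],"hand":0},{"xyz":[0,0,0],"rot":[0,0,0],"hand":0}]'
```

```text
time_s: 21.88
ee_pos: [0.4856, 0.2709, 0.0527]
ee_rot: [-2.22, -2.223, 0.002]
wrist_force: [0.1, 0.9, 0.9]
finger_gap: 0.0512
grasp_force: 0.0
time_s: 22.5
ee_pos: [0.4867, 0.2713, 0.055]
ee_rot: [2.217, 2.225, 0.003]
wrist_force: [-1.7, -1.0, 7.9]
finger_gap: 0.0085
grasp_force: 78.6
time_s: 23.12
ee_pos: [0.4869, 0.2715, 0.0904]
ee_rot: [2.217, 2.225, 0.005]
wrist_force: [-0.1, -0.4, -3.1]
finger_gap: 0.0084
grasp_force: 78.2
```

```bash
python3 -m jog '[{"xyz":[0,0,-3],"rot":[0,0,0],"hand":0},{"xyz":[0,0,-4],"rot":[0,0,0],"hand":0},{"xyz":[0,0,-3],"rot":[0,0,0],"hand":0},{"xyz":[0,0,-1],"rot":[0,0,0],"hand":0},{"xyz":[0,0,0],"rot":[0,0,0],"hand":0}]'
python3 - <<'E'
from h import *
plan(.4882,-.2825,.20,17.2)
s=sense();im,d=camera("wrist");C=cam("wrist",s);cv2.imwrite("pics/w6.png",im)
T=R.from_rotvec(s["ee_rot"]).as_matrix()
P=(cloud(d,C).reshape(-1,3)-s["ee_pos"])@T
f=P[(P[:,2]>.02)&(P[:,2]<.045)&(abs(P[:,0])<.1)&(abs(P[:,1])<.13)]
print("flange tool frame",len(f),cv2.minAreaRect((f[:,:2]*1000).astype(np.float32)))
f=f[(f[:,0]>.06)|(abs(f[:,1])>.104)]
A=np.c_[f[:,:2],np.ones(len(f))];print(np.linalg.lstsq(A,f[:,2],rcond=None)[0])
E
```

```text
time_s: 23.75
ee_pos: [0.486, 0.2709, 0.1983]
ee_rot: [2.217, 2.225, 0.001]
wrist_force: [1.2, -0.1, -2.7]
finger_gap: 0.008
grasp_force: 78.6
opt 0 rot [ 0.001  0.    -0.297] q7~ -0.97 shift(now)cm [-5.535e+01  1.000e-02 -1.700e-01] shift(turned)cm [-52.93 -16.16  -0.17]
opt 180 rot [ 0.000e+00 -1.000e-03  2.845e+00] q7~ 2.18 shift(now)cm [-5.535e+01  1.000e-02 -1.700e-01] shift(turned)cm [52.93 16.16 -0.17]
at [0.486  0.2709 0.1983] q [-0.33  0.37 -0.29  1.84  0.13  0.95 -0.67] t 23.75 gap 0.008 F [ 1.2 -0.1 -2.7]
flange tool frame 65679 ((2.2021408081054688, -0.766143798828125), (145.83180236816406, 222.77101135253906), 0.02027415670454502)
[0.00226504 0.00073089 0.03311623]
```

```bash
python3 -m jog '[{"xyz":[-2,0,0],"rot":[0,0,0],"hand":0},{"xyz":[-3.6,0,0],"rot":[0,0,0],"hand":0},{"xyz":[-3.6,0,0],"rot":[0,0,0],"hand":0},{"xyz":[-3.6,0,0],"rot":[0,0,0],"hand":0},{"xyz":[-3.6,0,0],"rot":[0,0,0],"hand":0}]'
python3 -m jog '[{"xyz":[-3.6,0,0],"rot":[0,0,0],"hand":0},{"xyz":[-3.6,0,0],"rot":[0,0,0],"hand":0},{"xyz":[-3.6,0,0],"rot":[0,0,0],"hand":0},{"xyz":[-3.6,0,0],"rot":[0,0,0],"hand":0},{"xyz":[-3.6,0,0],"rot":[0,0,0],"hand":0}]'
python3 -m jog '[{"xyz":[-3.6,0,0],"rot":[0,0,0],"hand":0},{"xyz":[-3.6,0,0],"rot":[0,0,0],"hand":0},{"xyz":[-3.6,0,0],"rot":[0,0,0],"hand":0},{"xyz":[-3.6,0,0],"rot":[0,0,0],"hand":0},{"xyz":[-2.95,0,0],"rot":[0,0,0],"hand":0}]'
python3 -m jog '[{"xyz":[0,0,0],"rot":[0,0,-0.1],"hand":0},{"xyz":[0,0,0],"rot":[0,0,-0.1],"hand":0},{"xyz":[0,0,0],"rot":[0,0,-0.097],"hand":0},{"xyz":[0,0,0],"rot":[0,0,0],"hand":0},{"xyz":[0,0,0],"rot":[0,0,0],"hand":0}]'
python3 - <<'E'
from h import *
plan(.4882,-.2825,.12,17.2)
C=cam("top")
for n in("top","side"):
    im,d=camera(n);P=cloud(d,cam(n)).reshape(-1,3);cv2.imwrite(f"pics/{n}7.png",im)
    Q=P[(P[:,2]>.155)&(P[:,2]<.18)&(np.hypot(P[:,0]-.488,P[:,1]+.282)<.16)]
    print(n,"flange",len(Q),np.median(Q[:,2]),cv2.minAreaRect((Q[:,:2]*1000).astype(np.float32)))
    Q=P[(P[:,2]>.056)&(P[:,2]<.068)&(np.hypot(P[:,0]-.488,P[:,1]+.282)<.16)]
    print(n,"rim",len(Q),cv2.minAreaRect((Q[:,:2]*1000).astype(np.float32)))
E
```

```text
time_s: 24.42
ee_pos: [0.486, 0.1048, 0.1978]
ee_rot: [-2.218, -2.225, 0.001]
wrist_force: [-0.1, 0.8, -2.8]
finger_gap: 0.0079
grasp_force: 78.5
time_s: 25.05
ee_pos: [0.4864, -0.0749, 0.1978]
ee_rot: [-2.218, -2.224, 0.001]
wrist_force: [1.1, -0.2, -2.6]
finger_gap: 0.0083
grasp_force: 78.5
time_s: 25.68
ee_pos: [0.4867, -0.2485, 0.1976]
ee_rot: [-2.218, -2.223, 0.001]
wrist_force: [0.2, 0.6, -2.0]
finger_gap: 0.0083
grasp_force: 78.5
time_s: 26.3
ee_pos: [0.4875, -0.2467, 0.1982]
ee_rot: [-1.867, -2.526, -0.0]
wrist_force: [-0.5, -0.6, -2.9]
finger_gap: 0.0082
grasp_force: 78.5
opt 0 rot [ 0.    -0.    -0.002] q7~ 0.68 shift(now)cm [-3.45 -0.99  7.82] shift(turned)cm [-3.44 -0.99  7.82]
opt 180 rot [-1.000e-03 -0.000e+00  3.139e+00] q7~ 3.82 shift(now)cm [-3.45 -0.99  7.82] shift(turned)cm [3.44 0.99 7.82]
at [ 0.4875 -0.2467  0.1982] q [ 0.48  0.34 -0.09  1.87  0.04  0.93  0.68] t 26.3 gap 0.0082 F [-0.5 -0.6 -2.9]
top flange 3914 0.1660455721405571 ((488.99688720703125, -247.25592041015625), (221.44277954101562, 152.17022705078125), 17.1640682220459)
top rim 0 ((0.0, 0.0), (0.0, 0.0), 0.0)
side flange 2350 0.1652591777792481 ((485.7247009277344, -246.41908264160156), (222.4384307861328, 156.6839141845703), 16.87352752685547)
side rim 632 ((486.07403564453125, -280.70538330078125), (220.00436401367188, 150.024169921875), 16.853797912597656)
```

```bash
python3 -m jog '[{"xyz":[-1.7,-0.49,0],"rot":[0,0,0],"hand":0},{"xyz":[-1.68,-0.48,1],"rot":[0,0,0],"hand":0},{"xyz":[0,0,3],"rot":[0,0,0],"hand":0},{"xyz":[0,0,3],"rot":[0,0,0],"hand":0},{"xyz":[0,0,0.5],"rot":[0,0,0],"hand":0}]'
python3 -m jog '[{"xyz":[0,0,0],"rot":[0,0,0],"hand":0}]'
python3 - <<'E'
from h import *
plan(.4882,-.2819,.097,17.2)
for n in("top","side"):
    im,d=camera(n);P=cloud(d,cam(n)).reshape(-1,3);cv2.imwrite(f"pics/{n}8.png",im)
    Q=P[(P[:,2]>.08)&(P[:,2]<.098)&(np.hypot(P[:,0]-.488,P[:,1]+.282)<.16)]
    print(n,"flange",len(Q),np.median(Q[:,2]),cv2.minAreaRect((Q[:,:2]*1000).astype(np.float32)))
E
```

```text
time_s: 27.02
ee_pos: [0.4876, -0.282, 0.1215]
ee_rot: [-1.863, -2.526, 0.0]
wrist_force: [0.1, 0.0, -1.3]
finger_gap: 0.0082
grasp_force: 78.5
time_s: 27.15
ee_pos: [0.4889, -0.2822, 0.1238]
ee_rot: [1.864, 2.528, 0.001]
wrist_force: [0.4, 0.5, -1.7]
finger_gap: 0.0083
grasp_force: 78.5
opt 0 rot [ 0.001 -0.     0.   ] q7~ 0.73 shift(now)cm [ 0.04 -0.06  2.68] shift(turned)cm [ 0.04 -0.06  2.68]
opt 180 rot [ 0.000e+00  1.000e-03 -3.142e+00] q7~ -2.41 shift(now)cm [ 0.04 -0.06  2.68] shift(turned)cm [-0.04  0.06  2.68]
at [ 0.4889 -0.2822  0.1238] q [ 0.52  0.47 -0.07  1.87  0.04  0.8   0.73] t 27.15 gap 0.0083 F [ 0.4  0.5 -1.7]
top flange 3364 0.09161380149338555 ((490.21759033203125, -282.60162353515625), (221.9495849609375, 152.30865478515625), 17.245126724243164)
side flange 2118 0.09125734003187913 ((487.5917053222656, -282.1408996582031), (222.2423095703125, 157.60400390625), 17.006153106689453)
```

```bash
python3 -m jog '[{"xyz":[0.03,-0.06,0.7],"rot":[0,0,0],"hand":0},{"xyz":[0,0,0.5],"rot":[0,0,0],"hand":0},{"xyz":[0,0,0.4],"rot":[0,0,0],"hand":0},{"xyz":[0,0,0],"rot":[0,0,0],"hand":0}]'
python3 -m jog '[{"xyz":[0,0,0.4],"rot":[0,0,0],"hand":0},{"xyz":[0,0,0.3],"rot":[0,0,0],"hand":0},{"xyz":[0,0,0.1],"rot":[0,0,0],"hand":0},{"xyz":[0,0,0],"rot":[0,0,0],"hand":0}]'
```

```text
time_s: 27.75
ee_pos: [0.4881, -0.2814, 0.1074]
ee_rot: [-1.863, -2.529, -0.001]
wrist_force: [-0.2, -0.7, -1.3]
finger_gap: 0.0082
grasp_force: 78.5
time_s: 28.25
ee_pos: [0.4882, -0.2814, 0.0996]
ee_rot: [1.863, 2.529, 0.001]
wrist_force: [-0.1, -0.1, -3.0]
finger_gap: 0.0085
grasp_force: 78.5
```

Sliding in freely; now the last millimetres.

```bash
python3 -m jog '[{"xyz":[0,0,0.1],"rot":[0,0,0],"hand":0},{"xyz":[0,0,0.1],"rot":[0,0,0],"hand":0},{"xyz":[0,0,0],"rot":[0,0,0],"hand":0}]'
python3 -m jog '[{"xyz":[0,0,0.1],"rot":[0,0,0],"hand":0},{"xyz":[0,0,0],"rot":[0,0,0],"hand":0}]'
python3 -m jog '[{"xyz":[0,0,0.05],"rot":[0,0,0],"hand":0},{"xyz":[0,0,0],"rot":[0,0,0],"hand":0}]'
```

```text
time_s: 28.62
ee_pos: [0.4882, -0.2814, 0.0976]
ee_rot: [1.863, 2.529, 0.001]
wrist_force: [-0.1, -0.2, -1.2]
finger_gap: 0.0083
grasp_force: 78.5
time_s: 28.88
ee_pos: [0.4883, -0.2815, 0.097]
ee_rot: [1.863, 2.529, 0.001]
wrist_force: [-2.7, 1.3, 3.6]
finger_gap: 0.0085
grasp_force: 79.3
time_s: 29.12
ee_pos: [0.4883, -0.2815, 0.097]
ee_rot: [1.863, 2.529, 0.001]
wrist_force: [-6.6, 2.5, 15.0]
finger_gap: 0.0083
grasp_force: 80.9
```

```bash
python3 -m jog '[{"xyz":[0,0,0],"rot":[0,0,0],"hand":15},{"xyz":[0,0,0],"rot":[0,0,0],"hand":30},{"xyz":[0,0,0],"rot":[0,0,0],"hand":45},{"xyz":[0,0,0],"rot":[0,0,0],"hand":45},{"xyz":[0,0,0],"rot":[0,0,0],"hand":45}]'
python3 -m jog '[{"xyz":[0,0,-1],"rot":[0,0,0],"hand":45},{"xyz":[0,0,-3],"rot":[0,0,0],"hand":45},{"xyz":[0,0,-4],"rot":[0,0,0],"hand":45},{"xyz":[0,0,-3],"rot":[0,0,0],"hand":80},{"xyz":[0,0,0],"rot":[0,0,0],"hand":80}]'
python3 - <<'E'
from h import *
plan(.602,-.0790,.18,60.8)
for n in("top","side"):
    im,d=camera(n);P=cloud(d,cam(n)).reshape(-1,3);cv2.imwrite(f"pics/{n}9.png",im)
    Q=P[(P[:,2]>.058)&(P[:,2]<.072)&(np.hypot(P[:,0]-.488,P[:,1]+.282)<.16)]
    A=np.c_[Q[:,:2]-[.488,-.282],np.ones(len(Q))]
    print(n,"flange",len(Q),np.median(Q[:,2]),cv2.minAreaRect((Q[:,:2]*1000).astype(np.float32)),np.linalg.lstsq(A,Q[:,2],rcond=None)[0])
    Q=P[(P[:,2]>.085)&(P[:,2]<.1)&(np.hypot(P[:,0]-.488,P[:,1]+.282)<.06)]
    print("handle",len(Q),np.median(Q[:,2]))
E
```

```text
time_s: 29.75
ee_pos: [0.4882, -0.2814, 0.0962]
ee_rot: [1.863, 2.529, 0.001]
wrist_force: [0.1, -0.5, 0.5]
finger_gap: 0.0386
grasp_force: 0.0
time_s: 30.38
ee_pos: [0.4891, -0.282, 0.2091]
ee_rot: [1.861, 2.525, 0.002]
wrist_force: [0.4, 0.5, -1.3]
finger_gap: 0.0679
grasp_force: 0.0
opt 0 rot [ 0.002  0.004 -0.76 ] q7~ -0.02 shift(now)cm [16.05 16.79  2.92] shift(turned)cm [ 0.05 23.23  2.91]
opt 180 rot [ 0.005 -0.003  2.381] q7~ 3.12 shift(now)cm [16.05 16.79  2.92] shift(turned)cm [ -0.05 -23.23   2.91]
at [ 0.4891 -0.282   0.2091] q [ 0.53  0.36 -0.07  1.82  0.03  0.96  0.74] t 30.38 gap 0.0679 F [ 0.4  0.5 -1.3]
top flange 3094 0.06494656498234375 ((489.7559814453125, -281.75225830078125), (222.03646850585938, 152.16758728027344), 17.15643310546875) [0.00109356 0.00409427 0.06475153]
handle 348 0.09374313724016253
side flange 1995 0.06394754705408412 ((486.38934326171875, -280.77569580078125), (222.3810272216797, 159.0578155517578), 17.481164932250977) [-2.91652937e-05  5.47665941e-03  6.36171086e-02]
handle 164 0.09255449027855478
```

The tray sits level on the rim: flange top at z 64 to 65 mm in both views, tilt under 6 mrad, centred within 1 mm. Next is the padlock.

```bash
python3 -m jog '[{"xyz":[2.7,2.8,0],"rot":[0,0,0],"hand":80},{"xyz":[2.7,2.8,0],"rot":[0,0,0],"hand":80},{"xyz":[2.7,2.8,0.5],"rot":[0,0,0],"hand":80},{"xyz":[2.7,2.8,1],"rot":[0,0,0],"hand":80},{"xyz":[2.7,2.8,1],"rot":[0,0,0],"hand":80}]'
python3 -m jog '[{"xyz":[2.5,2.8,0.4],"rot":[0,0,0],"hand":80},{"xyz":[0,0,0],"rot":[0,0,0],"hand":80}]'
python3 -m jog '[{"xyz":[0,0,0],"rot":[0,0,-0.152],"hand":80},{"xyz":[0,0,0],"rot":[0,0,-0.152],"hand":80},{"xyz":[0,0,0],"rot":[0,0,-0.152],"hand":80},{"xyz":[0,0,0],"rot":[0,0,-0.152],"hand":80},{"xyz":[0,0,0],"rot":[0,0,-0.152],"hand":80}]'
python3 - <<'E'
from h import *
s=sense();im,d=camera("wrist");C=cam("wrist",s);cv2.imwrite("pics/w10.png",im)
P=cloud(d,C).reshape(-1,3)
Q=P[(P[:,2]>.006)&(P[:,2]<.024)&(np.hypot(P[:,0]-.6135,P[:,1]+.086)<.06)]
print(len(Q),np.median(Q[:,2]),cv2.minAreaRect((Q[:,:2]*1000).astype(np.float32)))
plan(.6013,-.0795,.03,60.8)
E
```

```text
time_s: 31.1
ee_pos: [0.5819, -0.1098, 0.18]
ee_rot: [-1.863, -2.528, 0.0]
wrist_force: [-0.2, -0.6, -0.3]
finger_gap: 0.0684
grasp_force: 0.0
time_s: 31.35
ee_pos: [0.6015, -0.0756, 0.1758]
ee_rot: [-1.857, -2.531, -0.001]
wrist_force: [-0.0, -0.6, -0.6]
finger_gap: 0.0684
grasp_force: 0.0
time_s: 31.98
ee_pos: [0.6005, -0.0797, 0.1765]
ee_rot: [-0.786, -3.041, 0.0]
wrist_force: [-0.0, 0.1, -0.1]
finger_gap: 0.0686
grasp_force: 0.0
3822 0.01675572253613347 ((612.9014892578125, -86.5101318359375), (39.86341094970703, 62.26383590698242), 60.81243896484375)
opt 0 rot [-0.    -0.001  0.012] q7~ 1.02 shift(now)cm [-0.07  0.06 14.66] shift(turned)cm [-0.06  0.06 14.66]
opt 180 rot [ 1.00e-03 -1.00e-03 -3.13e+00] q7~ -2.12 shift(now)cm [-0.07  0.06 14.66] shift(turned)cm [ 0.06 -0.06 14.66]
at [ 0.6005 -0.0798  0.1766] q [ 0.32  0.49 -0.31  1.73  0.18  0.96  1.01] t 32.02 gap 0.0679 F [ 0.2 -0.6  0.1]
```

View pics/w10.png

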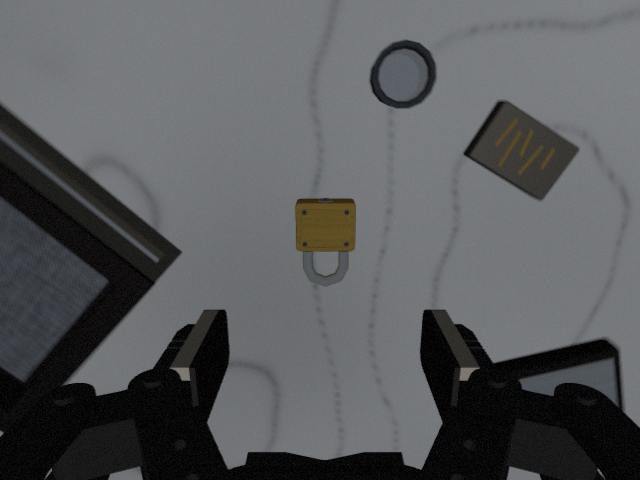

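The wrist view shows the padlock's body at (325,225), square and centred between the fingers, its shackle toward the gripper; scale (bottom right) and loupe are clear.

```bash
python3 -m jog '[{"xyz":[0,0,4],"rot":[0,0,0.01],"hand":80},{"xyz":[0,0,4],"rot":[0,0,0],"hand":80},{"xyz":[0,0,4],"rot":[0,0,0],"hand":80},{"xyz":[0,0,2],"rot":[0,0,0],"hand":80},{"xyz":[0,0,0.5],"rot":[0,0,0],"hand":70}]' 50
python3 -m jog '[{"xyz":[0,0,0],"rot":[0,0,0],"hand":0},{"xyz":[0,0,0],"rot":[0,0,0],"hand":0},{"xyz":[0,0,0],"rot":[0,0,0],"hand":0},{"xyz":[0,0,0],"rot":[0,0,0],"hand":0},{"xyz":[0,0,0],"rot":[0,0,0],"hand":0}]'
python3 -m jog '[{"xyz":[0,0,0],"rot":[0,0,0],"hand":0},{"xyz":[0,0,-1],"rot":[0,0,0],"hand":0},{"xyz":[0,0,-3],"rot":[0,0,0],"hand":0},{"xyz":[0,0,-5],"rot":[0,0,0],"hand":0},{"xyz":[0,0,-5],"rot":[0,0,0],"hand":0}]'
python3 -m jog '[{"xyz":[0,0,-3],"rot":[0,0,0],"hand":0},{"xyz":[0,0,0],"rot":[0,0,0],"hand":0}]'
python3 - <<'E'
from h import *
c,s=np.cos(np.radians(17.2)),np.sin(np.radians(17.2))
x,y=.4883+.036*c,-.2816+.036*s
print(x,y);plan(x,y,.2,107.2)
E
```

```text
time_s: 32.65
ee_pos: [0.6008, -0.079, 0.0315]
ee_rot: [-0.809, -3.035, -0.0]
wrist_force: [0.8, -0.5, 0.9]
finger_gap: 0.0599
grasp_force: 0.0
time_s: 33.28
ee_pos: [0.602, -0.0789, 0.0336]
ee_rot: [0.807, 3.034, 0.001]
wrist_force: [-1.8, 0.3, 8.2]
finger_gap: 0.0384
grasp_force: 51.5
time_s: 33.9
ee_pos: [0.6009, -0.0788, 0.1745]
ee_rot: [0.807, 3.035, 0.001]
wrist_force: [1.1, 0.5, -2.0]
finger_gap: 0.0386
grasp_force: 50.8
time_s: 34.15
ee_pos: [0.6022, -0.079, 0.2054]
ee_rot: [0.806, 3.031, 0.001]
wrist_force: [-0.7, 0.1, -1.5]
finger_gap: 0.0382
grasp_force: 50.9
0.5226900210364044 -0.2709545101984143
opt 0 rot [ 0.     0.005 -0.82 ] q7~ 0.18 shift(now)cm [ -2.64 -20.61   0.51] shift(turned)cm [ 13.27 -15.99   0.54]
opt 180 rot [ 0.007 -0.     2.321] q7~ 3.32 shift(now)cm [ -2.64 -20.61   0.51] shift(turned)cm [-13.27  15.99   0.54]
at [ 0.6022 -0.079   0.2054] q [ 0.32  0.45 -0.32  1.7   0.16  1.    1.  ] t 34.15 gap 0.0382 F [-0.7  0.1 -1.5]
```

```bash
python3 -m jog '[{"xyz":[-0.38,-2.95,0],"rot":[0,0,0],"hand":0},{"xyz":[-0.38,-2.95,0],"rot":[0,0,0],"hand":0},{"xyz":[-0.38,-2.95,0],"rot":[0,0,0],"hand":0},{"xyz":[-0.38,-2.95,0],"rot":[0,0,0],"hand":0},{"xyz":[-0.38,-2.95,0],"rot":[0,0,0],"hand":0}]'
python3 -m jog '[{"xyz":[-0.38,-2.95,0],"rot":[0,0,0],"hand":0},{"xyz":[-0.38,-2.95,0],"rot":[0,0,0],"hand":0},{"xyz":[0,0,0],"rot":[0,0,-0.164],"hand":0},{"xyz":[0,0,0],"rot":[0,0,-0.164],"hand":0},{"xyz":[0,0,0],"rot":[0,0,-0.164],"hand":0}]'
python3 -m jog '[{"xyz":[0,0,0],"rot":[0,0,-0.164],"hand":0},{"xyz":[0,0,0],"rot":[0,0,-0.164],"hand":0},{"xyz":[0,0,0],"rot":[0,0,0],"hand":0}]'
python3 - <<'E'
from h import *
plan(.5227,-.2710,.086,107.2)
im,d=camera("wrist");cv2.imwrite("pics/w11.png",im)
E
```

```text
time_s: 34.78
ee_pos: [0.5434, -0.217, 0.2015]
ee_rot: [-0.807, -3.035, -0.001]
wrist_force: [0.3, -0.0, -2.1]
finger_gap: 0.0382
grasp_force: 50.8
time_s: 35.4
ee_pos: [0.5211, -0.2711, 0.2014]
ee_rot: [-0.036, -3.141, -0.001]
wrist_force: [1.0, -0.8, -2.4]
finger_gap: 0.0384
grasp_force: 50.9
time_s: 35.78
ee_pos: [0.5212, -0.2713, 0.2015]
ee_rot: [0.468, -3.106, -0.002]
wrist_force: [0.1, 0.4, -1.9]
finger_gap: 0.0382
grasp_force: 50.9
opt 0 rot [ 0.001  0.    -0.001] q7~ 2.12 shift(now)cm [-0.15 -0.03 11.55] shift(turned)cm [-0.15 -0.02 11.55]
opt 180 rot [ 0.00e+00 -2.00e-03  3.14e+00] q7~ 5.26 shift(now)cm [-0.15 -0.03 11.55] shift(turned)cm [ 0.15  0.02 11.55]
at [ 0.5212 -0.2713  0.2015] q [ 0.76  0.44 -0.43  1.75  0.21  1.    2.12] t 35.77 gap 0.0382 F [ 0.1  0.4 -1.9]
```

View pics/w11.png

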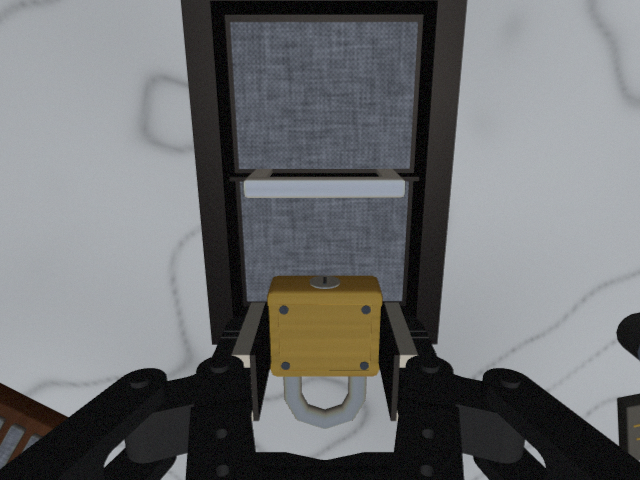

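The padlock is held square at (325,325), over the near (+x) bay, shackle outward and the handle bar at row 188. Lower it.

```bash
python3 -m jog '[{"xyz":[-0.15,0,4],"rot":[0,0,0],"hand":0},{"xyz":[0,0,4],"rot":[0,0,0],"hand":0},{"xyz":[0,0,2.5],"rot":[0,0,0],"hand":0},{"xyz":[0,0,1.0],"rot":[0,0,0],"hand":0},{"xyz":[0,0,0.2],"rot":[0,0,0],"hand":0}]'
python3 -m jog '[{"xyz":[0,0,0.2],"rot":[0,0,0],"hand":0},{"xyz":[0,0,0.1],"rot":[0,0,0],"hand":0},{"xyz":[0,0,0],"rot":[0,0,0],"hand":0}]'
python3 -m jog '[{"xyz":[0,0,0.1],"rot":[0,0,0],"hand":0},{"xyz":[0,0,0],"rot":[0,0,0],"hand":0}]'
```

```text
time_s: 36.45
ee_pos: [0.5233, -0.2707, 0.0852]
ee_rot: [-0.467, 3.106, 0.0]
wrist_force: [0.0, 0.7, -1.7]
finger_gap: 0.0381
grasp_force: 50.8
time_s: 36.83
ee_pos: [0.5233, -0.271, 0.0826]
ee_rot: [-0.469, 3.105, -0.0]
wrist_force: [0.1, -0.4, -1.3]
finger_gap: 0.0385
grasp_force: 50.8
time_s: 37.08
ee_pos: [0.5232, -0.2709, 0.0812]
ee_rot: [-0.469, 3.106, 0.0]
wrist_force: [-0.3, 0.0, -1.1]
finger_gap: 0.0382
grasp_force: 50.8
```

```bash
python3 -m jog '[{"xyz":[0,0,0.1],"rot":[0,0,0],"hand":0},{"xyz":[0,0,0.1],"rot":[0,0,0],"hand":0},{"xyz":[0,0,0],"rot":[0,0,0],"hand":0}]'
python3 -m jog '[{"xyz":[0,0,0.08],"rot":[0,0,0],"hand":0},{"xyz":[0,0,0],"rot":[0,0,0],"hand":0}]'
```

```text
time_s: 37.45
ee_pos: [0.5231, -0.2708, 0.0791]
ee_rot: [-0.469, 3.106, 0.0]
wrist_force: [0.1, -0.3, -2.2]
finger_gap: 0.0386
grasp_force: 50.8
time_s: 37.7
ee_pos: [0.5232, -0.2708, 0.0787]
ee_rot: [-0.469, 3.106, -0.0]
wrist_force: [-2.1, 0.6, 3.8]
finger_gap: 0.0382
grasp_force: 51.4
```

```bash
python3 -m jog '[{"xyz":[0,0,0],"rot":[0,0,0],"hand":48},{"xyz":[0,0,0],"rot":[0,0,0],"hand":54},{"xyz":[0,0,0],"rot":[0,0,0],"hand":62},{"xyz":[0,0,0],"rot":[0,0,0],"hand":62}]'
python3 -m jog '[{"xyz":[0,0,-1],"rot":[0,0,0],"hand":62},{"xyz":[0,0,-3],"rot":[0,0,0],"hand":62},{"xyz":[0,0,-4],"rot":[0,0,0],"hand":62},{"xyz":[0,0,-4],"rot":[0,0,0],"hand":80},{"xyz":[0,0,0],"rot":[0,0,0],"hand":80}]'
python3 - <<'E'
from h import *
plan(.6214,.0556,.18,120.4)
E
```

```text
time_s: 38.2
ee_pos: [0.5232, -0.2709, 0.0784]
ee_rot: [-0.469, 3.106, 0.0]
wrist_force: [-0.5, 0.1, -0.5]
finger_gap: 0.0529
grasp_force: 0.0
time_s: 38.83
ee_pos: [0.5244, -0.2714, 0.2021]
ee_rot: [-0.469, 3.101, -0.005]
wrist_force: [-0.1, -0.8, 0.4]
finger_gap: 0.0682
grasp_force: 0.0
opt 0 rot [-0.005  0.004 -0.231] q7~ 1.89 shift(now)cm [-18.92  28.38   2.18] shift(turned)cm [-24.91  23.29   2.21]
opt 180 rot [0.006 0.007 2.911] q7~ 5.03 shift(now)cm [-18.92  28.38   2.18] shift(turned)cm [ 24.91 -23.29   2.21]
at [ 0.5244 -0.2714  0.2021] q [ 0.76  0.44 -0.43  1.75  0.21  0.99  2.12] t 38.83 gap 0.0682 F [-0.1 -0.8  0.4]
```

```bash
python3 -m jog '[{"xyz":[-1.9,2.84,0],"rot":[0,0,0],"hand":80},{"xyz":[-1.9,2.84,0],"rot":[0,0,0],"hand":80},{"xyz":[-1.9,2.84,0],"rot":[0,0,0],"hand":80},{"xyz":[-1.9,2.84,0],"rot":[0,0,0],"hand":80},{"xyz":[-1.9,2.84,0],"rot":[0,0,0],"hand":80}]'
python3 -m jog '[{"xyz":[-1.9,2.84,0.4],"rot":[0,0,0],"hand":80},{"xyz":[-1.9,2.84,0.4],"rot":[0,0,0],"hand":80},{"xyz":[-1.9,2.84,0.4],"rot":[0,0,0],"hand":80},{"xyz":[-1.9,2.84,0.4],"rot":[0,0,0],"hand":80},{"xyz":[-1.9,2.84,0.4],"rot":[0,0,0],"hand":80}]'
python3 -m jog '[{"xyz":[0,0,0],"rot":[-0.005,0.004,-0.116],"hand":80},{"xyz":[0,0,0],"rot":[0,0,-0.115],"hand":80},{"xyz":[0,0,0],"rot":[0,0,0],"hand":80}]'
python3 - <<'E'
from h import *
s=sense();im,d=camera("wrist");C=cam("wrist",s);cv2.imwrite("pics/w12.png",im)
P=cloud(d,C).reshape(-1,3)
Q=P[(P[:,2]>.009)&(P[:,2]<.024)&(np.hypot(P[:,0]-.621,P[:,1]-.0556)<.05)]
print(len(Q),np.median(Q[:,2]),cv2.minAreaRect((Q[:,:2]*1000).astype(np.float32)))
plan(.6214,.0556,.03,120.4)
E
```

```text
time_s: 39.45
ee_pos: [0.5719, -0.106, 0.1983]
ee_rot: [-0.47, 3.106, 0.0]
wrist_force: [0.1, 0.6, -0.8]
finger_gap: 0.0683
grasp_force: 0.0
time_s: 40.08
ee_pos: [0.6207, 0.0576, 0.1782]
ee_rot: [-0.469, 3.106, 0.0]
wrist_force: [0.1, -1.1, -0.2]
finger_gap: 0.0683
grasp_force: 0.0
time_s: 40.45
ee_pos: [0.6205, 0.0565, 0.1782]
ee_rot: [0.822, -3.028, -0.008]
wrist_force: [-0.7, -0.2, -0.5]
finger_gap: 0.0683
grasp_force: 0.0
4971 0.012829818137648996 ((620.6820678710938, 55.38084411621094), (59.8132209777832, 40.01884841918945), 30.648197174072266)
opt 0 rot [ 0.006 -0.003 -0.002] q7~ 1.71 shift(now)cm [-0.07 -0.2  14.83] shift(turned)cm [-0.03 -0.12 14.83]
opt 180 rot [-0.004 -0.009  3.139] q7~ 4.85 shift(now)cm [-0.07 -0.2  14.83] shift(turned)cm [ 0.03  0.12 14.83]
at [0.6205 0.0564 0.1783] q [ 0.26  0.55 -0.54  1.67  0.32  1.01  1.71] t 40.5 gap 0.0683 F [0.9 0.5 0.3]
```

View pics/w12.png

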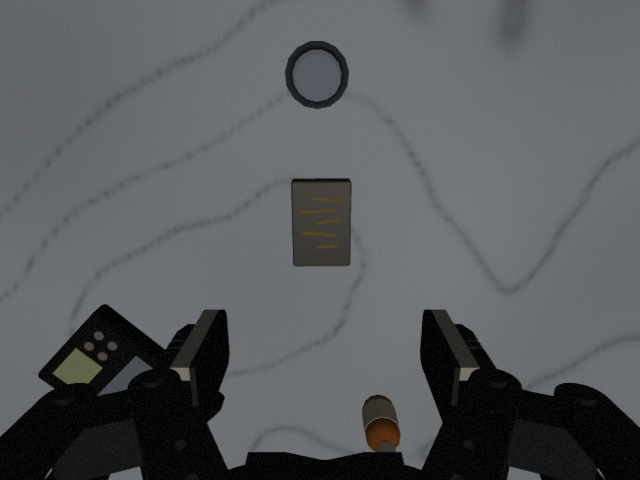

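The touchstone is at (321,222), square to the fingers; loupe (317,75), scale (110,355) and vial (380,425) are all clear of the fingers' way down.

```bash
python3 -m jog '[{"xyz":[0,-0.1,4],"rot":[0.006,-0.003,0],"hand":80},{"xyz":[0,0,4],"rot":[0,0,0],"hand":80},{"xyz":[0,0,4],"rot":[0,0,0],"hand":80},{"xyz":[0,0,2.2],"rot":[0,0,0],"hand":75},{"xyz":[0,0,0.6],"rot":[0,0,0],"hand":70}]' 40
python3 -m jog '[{"xyz":[0,0,0],"rot":[0,0,0],"hand":0},{"xyz":[0,0,0],"rot":[0,0,0],"hand":0},{"xyz":[0,0,0],"rot":[0,0,0],"hand":0},{"xyz":[0,0,0],"rot":[0,0,0],"hand":0},{"xyz":[0,0,0],"rot":[0,0,0],"hand":0}]'
python3 -m jog '[{"xyz":[0,0,0],"rot":[0,0,0],"hand":0},{"xyz":[0,0,-1],"rot":[0,0,0],"hand":0},{"xyz":[0,0,-3],"rot":[0,0,0],"hand":0},{"xyz":[0,0,-5],"rot":[0,0,0],"hand":0},{"xyz":[0,0,-5],"rot":[0,0,0],"hand":0}]'
python3 -m jog '[{"xyz":[0,0,-3],"rot":[0,0,0],"hand":0},{"xyz":[0,0,0],"rot":[0,0,0],"hand":0}]'
python3 - <<'E'
from h import *
c,s=np.cos(np.radians(17.2)),np.sin(np.radians(17.2))
x,y=.4883-.046*c,-.2816-.046*s
print(x,y);plan(x,y,.2,107.2)
E
```

```text
time_s: 41.12
ee_pos: [0.6208, 0.0559, 0.0298]
ee_rot: [0.823, -3.032, 0.0]
wrist_force: [-0.5, 0.5, 0.4]
finger_gap: 0.0596
grasp_force: 0.0
time_s: 41.75
ee_pos: [0.6218, 0.056, 0.0318]
ee_rot: [-0.823, 3.029, -0.001]
wrist_force: [-1.2, 0.0, 8.1]
finger_gap: 0.0386
grasp_force: 41.1
time_s: 42.38
ee_pos: [0.6208, 0.0559, 0.1728]
ee_rot: [-0.824, 3.031, -0.001]
wrist_force: [0.6, -0.5, -0.1]
finger_gap: 0.0383
grasp_force: 40.5
time_s: 42.62
ee_pos: [0.6219, 0.0561, 0.2038]
ee_rot: [-0.823, 3.027, -0.002]
wrist_force: [-0.3, 0.5, -1.7]
finger_gap: 0.0387
grasp_force: 40.5
0.4443571953423722 -0.2952025703020262
opt 0 rot [-0.002  0.005  0.231] q7~ 1.95 shift(now)cm [ 33.1  -21.3    0.29] shift(turned)cm [ 27.35 -28.31   0.38]
opt 180 rot [-0.007 -0.003 -2.911] q7~ -1.19 shift(now)cm [ 33.1  -21.3    0.29] shift(turned)cm [-27.35  28.31   0.38]
at [0.6219 0.0561 0.2038] q [ 0.27  0.52 -0.56  1.65  0.31  1.05  1.72] t 42.62 gap 0.0387 F [-0.3  0.5 -1.7]
```

```bash
python3 -m jog '[{"xyz":[2.76,-1.77,0],"rot":[0,0,0],"hand":0},{"xyz":[2.76,-1.77,0],"rot":[0,0,0],"hand":0},{"xyz":[2.76,-1.77,0],"rot":[0,0,0],"hand":0},{"xyz":[2.76,-1.77,0],"rot":[0,0,0],"hand":0},{"xyz":[2.76,-1.77,0],"rot":[0,0,0],"hand":0}]'
python3 -m jog '[{"xyz":[2.76,-1.77,0],"rot":[0,0,0],"hand":0},{"xyz":[2.76,-1.77,0],"rot":[0,0,0],"hand":0},{"xyz":[2.76,-1.77,0],"rot":[0,0,0],"hand":0},{"xyz":[2.76,-1.77,0],"rot":[0,0,0],"hand":0},{"xyz":[2.76,-1.77,0],"rot":[0,0,0],"hand":0}]'
python3 -m jog '[{"xyz":[2.76,-1.77,0],"rot":[0,0,0],"hand":0},{"xyz":[2.74,-1.8,0],"rot":[0,0,0],"hand":0},{"xyz":[0,0,0],"rot":[0,0,0.116],"hand":0},{"xyz":[0,0,0],"rot":[0,0,0.115],"hand":0},{"xyz":[0,0,0],"rot":[0,0,0],"hand":0}]'
python3 - <<'E'
from h import *
plan(.4444,-.2952,.084,107.2)
im,d=camera("wrist");cv2.imwrite("pics/w13.png",im)
E
```

```text
time_s: 43.25
ee_pos: [0.5458, -0.0912, 0.2001]
ee_rot: [0.824, -3.031, 0.0]
wrist_force: [0.2, 0.2, -1.1]
finger_gap: 0.0384
grasp_force: 40.5
time_s: 43.88
ee_pos: [0.4716, -0.2372, 0.2001]
ee_rot: [-0.824, 3.031, 0.0]
wrist_force: [0.8, -0.8, -0.9]
finger_gap: 0.0384
grasp_force: 40.5
time_s: 44.5
ee_pos: [0.443, -0.2949, 0.2001]
ee_rot: [-0.47, 3.106, 0.0]
wrist_force: [-0.9, 0.3, -1.2]
finger_gap: 0.0388
grasp_force: 40.5
opt 0 rot [0. 0. 0.] q7~ 2.25 shift(now)cm [-0.12 -0.07 11.61] shift(turned)cm [-0.13 -0.07 11.61]
opt 180 rot [-0.     0.    -3.141] q7~ -0.9 shift(now)cm [-0.12 -0.07 11.61] shift(turned)cm [ 0.13  0.07 11.61]
at [ 0.443  -0.2949  0.2001] q [ 0.89  0.35 -0.43  1.89  0.18  0.94  2.25] t 44.5 gap 0.0388 F [-0.9  0.3 -1.2]
```

View pics/w13.png

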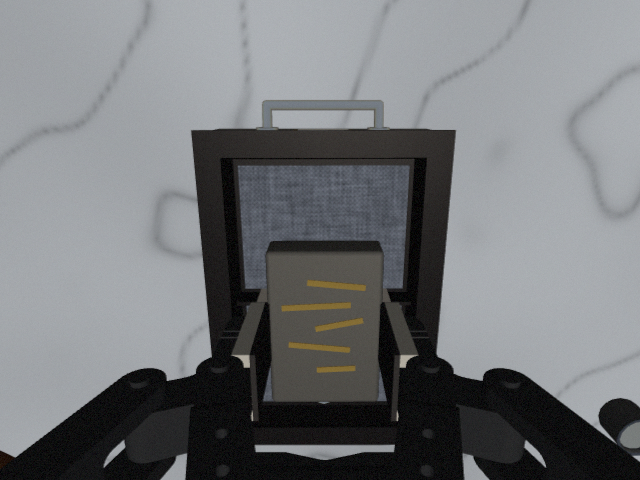

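The stone hangs square at (325,320), centred across the tray (columns 238 to 412), over the -x bay on the pull side. Lower it.

```bash
python3 -m jog '[{"xyz":[-0.15,-0.05,4],"rot":[0,0,0],"hand":0},{"xyz":[0,0,4],"rot":[0,0,0],"hand":0},{"xyz":[0,0,2.5],"rot":[0,0,0],"hand":0},{"xyz":[0,0,1.0],"rot":[0,0,0],"hand":0},{"xyz":[0,0,0.2],"rot":[0,0,0],"hand":0}]'
python3 -m jog '[{"xyz":[0,0,0.2],"rot":[0,0,0],"hand":0},{"xyz":[0,0,0.2],"rot":[0,0,0],"hand":0},{"xyz":[0,0,0],"rot":[0,0,0],"hand":0}]'
python3 -m jog '[{"xyz":[0,0,0.1],"rot":[0,0,0],"hand":0},{"xyz":[0,0,0],"rot":[0,0,0],"hand":0}]'
```

```text
time_s: 45.18
ee_pos: [0.445, -0.2951, 0.0835]
ee_rot: [-0.471, 3.105, -0.0]
wrist_force: [0.0, -0.9, -0.1]
finger_gap: 0.0388
grasp_force: 40.5
time_s: 45.55
ee_pos: [0.4451, -0.2953, 0.0798]
ee_rot: [-0.469, 3.105, -0.001]
wrist_force: [-0.1, 0.4, -0.9]
finger_gap: 0.039
grasp_force: 40.5
time_s: 45.8
ee_pos: [0.4449, -0.2952, 0.0785]
ee_rot: [-0.469, 3.106, -0.0]
wrist_force: [0.3, 0.0, -0.7]
finger_gap: 0.0385
grasp_force: 40.5
```

```bash
python3 -m jog '[{"xyz":[0,0,0.1],"rot":[0,0,0],"hand":0},{"xyz":[0,0,0.05],"rot":[0,0,0],"hand":0},{"xyz":[0,0,0],"rot":[0,0,0],"hand":0}]'
python3 -m jog '[{"xyz":[0,0,0.08],"rot":[0,0,0],"hand":0},{"xyz":[0,0,0],"rot":[0,0,0],"hand":0}]'
```

```text
time_s: 46.18
ee_pos: [0.4449, -0.2952, 0.0769]
ee_rot: [-0.469, 3.106, -0.0]
wrist_force: [0.1, -0.5, -0.1]
finger_gap: 0.0386
grasp_force: 40.5
time_s: 46.42
ee_pos: [0.445, -0.2952, 0.0768]
ee_rot: [-0.469, 3.106, -0.001]
wrist_force: [-4.9, 1.8, 13.7]
finger_gap: 0.0385
grasp_force: 41.9
```

```bash
python3 -m jog '[{"xyz":[0,0,-0.05],"rot":[0,0,0],"hand":48},{"xyz":[0,0,0],"rot":[0,0,0],"hand":54},{"xyz":[0,0,0],"rot":[0,0,0],"hand":62},{"xyz":[0,0,0],"rot":[0,0,0],"hand":62}]'
python3 -m jog '[{"xyz":[0,0,-1],"rot":[0,0,0],"hand":62},{"xyz":[0,0,-3],"rot":[0,0,0],"hand":62},{"xyz":[0,0,-4],"rot":[0,0,0],"hand":62},{"xyz":[0,0,-4],"rot":[0,0,0],"hand":62},{"xyz":[0,0,-4],"rot":[0,0,0],"hand":62}]'
python3 -m jog '[{"xyz":[4,0,0],"rot":[0,0,0],"hand":62},{"xyz":[4,0,0],"rot":[0,0,0],"hand":62},{"xyz":[4,0,0],"rot":[0,0,0],"hand":62},{"xyz":[0,0,0],"rot":[0,0,0],"hand":62},{"xyz":[0,0,0],"rot":[0,0,0],"hand":62}]'
python3 - <<'E'
from h import *
c,s_=np.cos(np.radians(17.2)),np.sin(np.radians(17.2))
for n,o in(("top",[.4898,-.2826]),("side",[.4865,-.2816])):
    im,d=camera(n);P=cloud(d,cam(n)).reshape(-1,3)
    D=(P[:,:2]-o)@np.array([[c,-s_],[s_,c]])
    for k,lo,hi,a,b in(("flange",.058,.07,-.2,.2),("pad",.05,.07,.012,.09),("stone",.052,.066,-.085,-.01),("handle",.085,.1,-.02,.02)):
        m=(P[:,2]>lo)&(P[:,2]<hi)&(D[:,0]>a)&(D[:,0]<b)&(abs(D[:,1])<(.1 if k=="flange" else .052))
        if m.sum()>5:
            A=np.c_[D[m],np.ones(m.sum())]
            r=cv2.minAreaRect((D[m]*1000).astype(np.float32));print(n,k,m.sum(),round(np.median(P[m,2])*1000,1),np.round(r[0],1),np.round(r[1],1),round(r[2],1),np.linalg.lstsq(A,P[m,2],rcond=None)[0].round(4))
    if n=="top": cv2.imwrite("pics/t14.png",im)
plan(.49,-.28,.2,0)
E
```

```text
time_s: 46.92
ee_pos: [0.4449, -0.2952, 0.0766]
ee_rot: [-0.469, 3.106, -0.0]
wrist_force: [-0.1, 0.6, 0.1]
finger_gap: 0.0533
grasp_force: 0.0
time_s: 47.55
ee_pos: [0.4447, -0.295, 0.2387]
ee_rot: [-0.47, 3.105, -0.001]
wrist_force: [-0.3, -0.1, -0.4]
finger_gap: 0.0529
grasp_force: 0.0
time_s: 48.18
ee_pos: [0.3307, -0.3305, 0.2372]
ee_rot: [-0.47, 3.105, -0.002]
wrist_force: [0.7, -0.7, -0.6]
finger_gap: 0.0532
grasp_force: 0.0
top flange 5391 64.4 [0.4 0.2] [221.3 152.8] 0.1 [0.0044 0.0021 0.0639]
top pad 686 62.2 [53.7 -0.6] [69.7 68.4] 84.8 [-0.1358 -0.0416  0.0673]
top stone 912 58.9 [-45.    0.9] [61.1 41. ] 0.2 [-0.0024 -0.0128  0.0587]
top handle 368 93.6 [0.4 1.2] [85.5 10.9] 89.9 [-0.1171  0.0005  0.0934]
side flange 2432 63.7 [-0.4 -0.3] [223.  158.8] 0.2 [0.0035 0.0053 0.0631]
side pad 367 60.5 [51.7  0.9] [62.  45.4] 5.1 [-0.1281 -0.1061  0.0655]
side stone 399 58.2 [-44.9   0.2] [60.8 44.5] 1.0 [-0.0028 -0.0583  0.058 ]
side handle 164 92.4 [0.8 1.3] [90.1 10.9] 89.3 [-0.2509 -0.0249  0.0924]
opt 0 rot [1.000e-03 1.000e-03 1.872e+00] q7~ 4.38 shift(now)cm [-16.67   0.08   3.7 ] shift(turned)cm [ 5.02 15.89  3.68]
opt 180 rot [-1.000e-03  1.000e-03 -1.269e+00] q7~ 1.24 shift(now)cm [-16.67   0.08   3.7 ] shift(turned)cm [ -5.02 -15.89   3.68]
at [ 0.3311 -0.3302  0.2368] q [ 1.09  0.18 -0.41  2.    0.08  0.98  2.51] t 48.27 gap 0.0529 F [-0.2  0.2 -0.3]
```

View pics/t14.png

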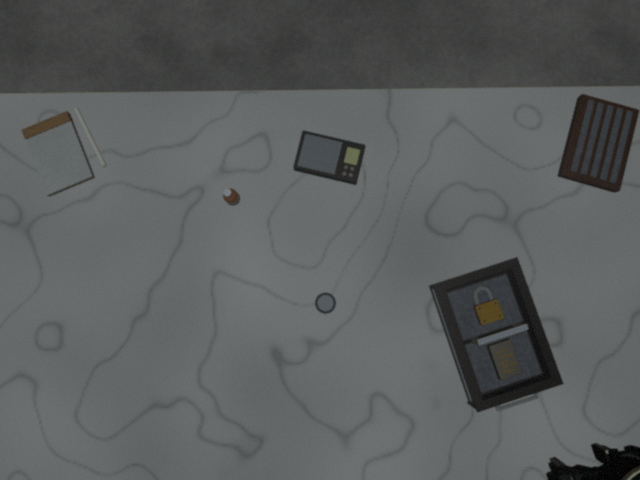

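The top view shows the tray level in the drawer, with the padlock flat at (488,308) and the stone flat at (506,358) on either side of the handle. The loupe, vial and scale have not moved. I hand the job in.

```bash
python3 -c "
from cell import *
print(close_job())"
```

```text
the job is handed in; nothing more can be done
None
```

The harmonica and cufflink case lie flat in the drawer, the tray hangs level on its rim, and the padlock and touchstone lie flat either side of the handle; scale, loupe and vial did not move, and the job was handed in after about 48 s (no verdict returned).

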